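Hang the jewelled display board for its photograph

TASK

Take the white board with the red-stoned brooch out of the rack and stand it on the cork pad, letting go of it there to change your grip. Fold the photo stand's brass hook outward and down until it is level, and hang the board on it by its window with the brooch side facing the red mark. Leave it hanging free and still, and leave the other two boards standing in their slots.

Things in the scene. Friction and masses are not known exactly. Their poses are not given: they have to be found in the camera images.
- board: The board to hang: white, 60 wide (y), 168 tall (z), 24 thick (x), on a foot 40 (x) by 60 (y), 10 high, on which it stands by itself. About 0.25 kg. Origin: centre of its underside. Axes: x out of its plain back of grey cloth, so the brooch side (front) faces its -x; y along its width; z up.
- board_center (a point): The white board's centre, 84 above its underside and 84 below its top; axes as the board's. It starts upright in one of the rack's three slots, and the rack may lie any way round.
- board_rail (a point): Centre of the white board's top rail: solid, 24 thick (x), 60 wide (y), 42 high, from 126 to 168 above the board's underside. Its front is red and a red strip runs along the front half of its top edge. To hang the board grip the upper part of the rail, across its thickness: fingertips below the rail would meet the hook.
- board_window (a point): Centre of the white board's window, an opening right through its thickness, 44 wide and 50 high, from 76 to 126 above the underside, with 8 mm posts at either side. Below it the board is solid.
- board_brooch (a point): Middle of the brooch on the white board's front: a gold disc 42 across with a red stone, standing about 6 off the front face.
- blue_board_center (a point): Centre of another board of the same shape and size, blue with a steel bar brooch, in another slot. To be left there.
- black_board_center (a point): Centre of another board of the same shape and size, black with a gold disc brooch, in another slot. To be left there.
- rack: Fixed rack: wooden base 168 (x) by 76 (y), 8 thick, and four clear dividers 8 thick, 40 wide (y), to 164 above the table, making three slots 44 wide at x = -52, 0, 52. Boards stand in them facing the dividers, 10 mm gap either side, tops 176 above the table; their width overhangs the dividers by 10 at each end, so grip them across the width. Origin under the base's centre.
- pad: Cork pad fixed to the table, 130 by 130, 4 thick, for standing a board on while changing grip. Origin under its centre, at table height.
- stand: Fixed photo stand, a niche open to its own -x and above. Origin at table height under the hook's hinge line. Base x -110 to 30, 110 wide, 12 high. White back wall x 6 to 16, 99 wide, 190 high. Clear side walls, inner faces at y = -42 and 42, x -76 to 6, 215 high: they leave no room for fingers beside a hung board, only before and behind it.
- niche (a point): Where the centre of the board should be once it hangs: stand point (-46, 0, 128); the board's underside is then 44 above the table. Along the hook it may hang up to 20 either way. Axes as the stand's: -x to the open front.
- hook (a joint): Hinge of the brass hook, a flat bar 26 wide, 8 thick, 85 long; hinge line along the stand's y at stand point (0, 0, 166). 0: folded straight up before the back wall, its end 251 above the table, 61 above that wall. Grows as it folds outward and down to the stand's -x; level at a stop at 1.57. Friction of 0.03 N m holds it where left. Starts at 0 to 0.2.
- hook_tip (a point): Middle of the hook's free end, 85 from the hinge line. A lip here, 6 long along the bar, stands 10 off the bar: to the stand's +x when folded, upwards when level. When level the bar's upper face is 170 above the table, its lower face 162, the lip's top 180.
- red_mark (a point): Red disc, 24 across, on the stand's base in front of the niche, at stand point (-92, 0, 13); the brooch side of the hung board must face it.

How it is judged:
By the outcome, as a careful person would: the job done as asked, in the order asked, and still so for the second after the job is handed in, with the robot touching nothing.
It also fails if it takes over 67 s, if anything falls off the work surface, if the arm or the gripper's body presses on something with over 40 N, if the wrist force passes 120 N, or if a joint passes its speed limit or range.

ROBOT

A 6-joint arm with a two-finger parallel gripper is mounted at the origin on the work surface. World frame = base frame: x ahead of the robot, y to its left, z up, the work surface at z = 0. Lengths are in mm, angles in rad, forces in N, time in s.
With the tool pointing down it reaches from about 300 to 775 mm from the base axis. Payload 14.6 kg.
Tool frame: the origin (TCP) lies midway between the tips of the shut fingers; the grasp point (between the pads) lies 19 mm behind it (manip.grip_point_offset is the distance from the TCP to the grasp point, in mm); x points along the fingers, z is the direction in which the jaws open and shut, and the axes are right-handed (so a half turn about x gives the same grasp; the last joint's range is limited). The gripper opens to 94 mm and grips with 3 to 60 N. Pads are 16 mm wide; open, the fingers measure 119 mm over their backs; the gripper's body (75 mm by 177 mm) begins 78 mm behind the grasp point.
Start: joints at [1.127, 0.3, 1.521, -0, 1.321, -0.067], TCP at [202.367, 511.407, 205.446] pointing down, gripper open.
Joint ranges: [-3.03, 3.03], [-0.79, 2.21], [0.23, 2.52], [-1.04, 4.18], [0, 3.07], [-2.55, 2.55]. Speed limits (rad/s): [2.22, 2.22, 2.57, 3.14, 3.14, 3.14].

INTERFACE

Orientations are given as [roll, pitch, yaw] about the fixed x, y, z axes, in that order (R = Rz(yaw) Ry(pitch) Rx(roll)).
In Python, from cell import manip, camera, calibration, order gives the robot as it stands.
- The arm moves only by the tool jog_arm, never from a script. Its arguments are lists of equal length, an entry for each row: "turn": the turn, a rotation vector about the tool's x, y, z in degrees, a list of three; "dp": the shift along the tool's x, y, z in cm, a list of three; "gripper": the closure, from 0 (fully open) to 1 (shut). In form: {"turn": [[ax, ay, az], ...], "dp": [[tx, ty, tz], ...], "gripper": [gripper, ...]}. A call has 1 to 8 rows; each row shifts and turns the pose as measured when the row begins, along the tool's axes as they then stand; what a row does not reach is not made up. A row lasts 1/8 s, in which the tool goes at most 62.5 mm and 10.7 degrees, less where a joint would pass 70% of its speed; a pose out of reach is approached as far as the arm can. A call is refused whole if a number of a shift passes 6.25 or a number of a turn 10.7, either way. A call with a gripper value outside its range is refused whole. The fingers move at their own pace and stop on an object; "grip_force" is the grip in N (left out, the last holds). Time passes only in rows, so rows that do not move let the fingers close. It gives the time, the measured TCP pose, the force and the opening at its end, in the units of the state.
- manip.read_state(): the state, without advancing time (a new reading comes with each control period).
- camera(name): name is "scene" or "top" or "wrist"; returns (picture, depth): 420x560x3 uint8, red, green, blue; 420x560 float32, mm along the optical axis (not along the pixel's ray), 0 where there is no reading.
- calibration(name): a dict with "K" (3x3 intrinsics, pixels), "distortion" ([k1, k2, p1, p2, k3] as OpenCV has them; the pictures are not rectified), "world_from_camera" (4x4, takes a point from camera to world coordinates). Camera axes: x right, y down, z forward; pixel columns grow to the right and rows downward; lengths in mm; the calibration is good to about 2 mm. A picture is of the moment at which its call begins: read the wrist's pose just before it. calibration takes no time and is no camera call; for the wrist camera it gives the pose at the moment of the call.
- order.sign_off(): hands the job in, once; it reports no verdict.
The state is a dict: "clock": time; "joints": joint angles; "qd": joint speeds; "effort": joint torques, N m; "eef_pos": TCP position; "eef_rot": TCP orientation; "wrist_force": force on the tool from outside, world axes, zero at the start; "moment": the same for the moment, N m; "finger_gap": finger opening in mm.
Only numpy, scipy, OpenCV 4.12 (cv2) and the standard library are available. Lean on these libraries where they do the work, as an engineer would, in place of code of your own. Each camera call takes 0.05 s, during which the arm holds its last target.

## Working session

There is one attempt and no reset: what is moved stays moved. The work goes in short steps, Python scripts to look and compute and a tool call to move; the robot and the scene stay as the last step left them, time stands still between calls to the robot, and variables do not carry over. Pictures are saved under pics/ and viewed, and the job is handed in when it is done.

Besides the shell and the picture viewer there is one more tool, called after "Call:" by a JSON object that holds its "op" and its "data", one argument or row to a line. jog_arm: Moves the arm, as the interface text tells. Its arguments: {"type":"object","properties":{"turn":{"type":"array","items":{"type":"array","items":{"type":"number"}}},"dp":{"type":"array","items":{"type":"array","items":{"type":"number"}}},"gripper":{"type":"array","items":{"type":"number"}},"grip_force":{"type":"number"}},"required":["turn","dp","gripper"]}

```bash
ls; mkdir -p pics
cat > h.py <<'E'
from cell import manip, camera, calibration, order
import numpy as np, cv2
from scipy.spatial.transform import Rotation as R
np.set_printoptions(suppress=True,precision=2)
def cap(name,tag):
    c=calibration(name); p,d=camera(name)
    cv2.imwrite(f'pics/{tag}.png',p[:,:,::-1]); np.savez(f'pics/{tag}.npz',p=p,d=d,K=c['K'],D=np.array(c['distortion'],float),T=c['world_from_camera'])
def load(tag): return dict(np.load(f'pics/{tag}.npz'))
def cloud(f):
    h,w=f['d'].shape
    u,v=np.meshgrid(np.arange(w),np.arange(h))
    n=cv2.undistortPoints(np.stack([u,v],-1).reshape(-1,1,2).astype(float),np.array(f['K'],float),f['D']).reshape(h,w,2)
    d=f['d'].astype(float)
    P=np.dstack([n[...,0]*d,n[...,1]*d,d])
    T=np.array(f['T']); return P@T[:3,:3].T+T[:3,3]
def st():
    s=manip.read_state(); 
    for k in ['clock','joints','eef_pos','eef_rot','wrist_force','finger_gap']: print(k,np.round(s[k],3))
    return s
E
python3 - <<'E'
from h import *
cap('scene','s0');cap('top','t0');st();print(manip.grip_point_offset)
r=R.from_euler('xyz',manip.read_state()['eef_rot']).as_matrix();print(r)
for n in ('s0','t0'): f=load(n);print(f['K'],f['T'])
E
```

```text
pics
clock 0.1
joints [ 1.13  0.3   1.52 -0.    1.32 -0.07]
eef_pos [202.28 511.2  204.96]
eef_rot [ 3.08  1.57 -2.01]
wrist_force [0.95 0.53 0.24]
finger_gap 93.822
18.8
[[-0.   -0.93  0.37]
 [-0.    0.37  0.93]
 [-1.    0.   -0.  ]]
[[444.67   0.   282.68]
 [  0.   444.67 210.37]
 [  0.     0.     1.  ]] [[   0.4     0.81   -0.43  981.43]
 [   0.92   -0.36    0.17 -193.84]
 [  -0.01   -0.46   -0.89 1078.33]
 [   0.      0.      0.      1.  ]]
[[529.81   0.   279.83]
 [  0.   529.81 211.9 ]
 [  0.     0.     1.  ]] [[   0.06   -0.98    0.2   318.7 ]
 [  -1.     -0.06    0.01   -9.27]
 [   0.01   -0.2    -0.98 1252.4 ]
 [   0.      0.      0.      1.  ]]
```

View pics/s0.png

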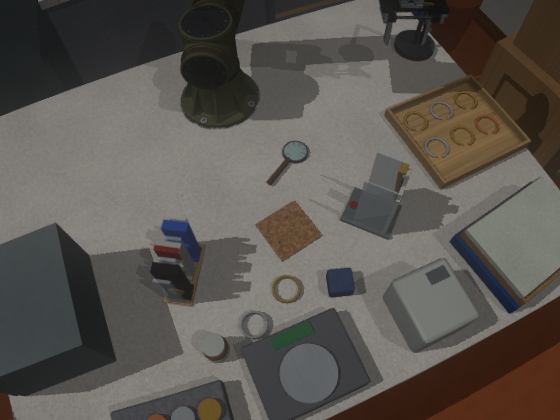

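View pics/t0.png

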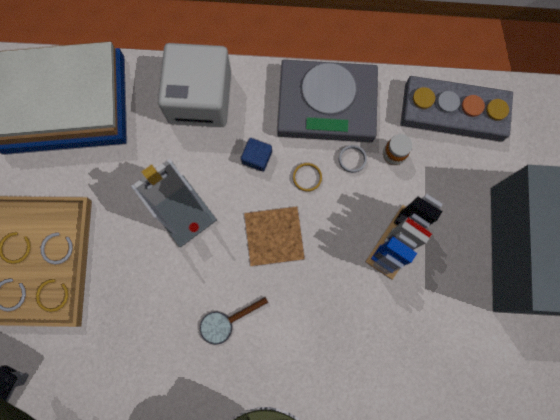

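The rack is near top-view (400,240) with the white board, red strip on top, in the middle slot. The pad is at (274,236). The stand is at (175,205), its hook folded up at (150,173) and the red mark at (194,227). Next I'll enlarge these and measure.

Run:
```python
from h import *
f=load('t0');p=f['p'][:,:,::-1]
a=cv2.resize(p[190:290,355:455],(400,400),interpolation=cv2.INTER_CUBIC)
b=cv2.resize(p[150:260,120:230],(400,400),interpolation=cv2.INTER_CUBIC)
cv2.imwrite('pics/c1.png',cv2.convertScaleAbs(np.hstack([a,b]),alpha=1.3))
g=load('s0');q=g['p'][:,:,::-1]
a=cv2.resize(q[210:310,140:240],(400,400),interpolation=cv2.INTER_CUBIC)
b=cv2.resize(q[145:245,330:430],(400,400),interpolation=cv2.INTER_CUBIC)
cv2.imwrite('pics/c2.png',cv2.convertScaleAbs(np.hstack([a,b]),alpha=1.3))
C=cloud(f)
# table height check, pad
print(C[350,150],C[300,320],C[236,274],C[227,194])
m=f['p'].astype(int)
# pad corners by color
hsv=cv2.cvtColor(f['p'],cv2.COLOR_RGB2HSV)
mk=((hsv[...,0]>5)&(hsv[...,0]<20)&(hsv[...,1]>90)).astype(np.uint8); mk[:, :230]=0;mk[:,315:]=0;mk[:200]=0;mk[275:]=0
c=max(cv2.findContours(mk,0,2)[0],key=cv2.contourArea)
pts=C[mk>0]; r=cv2.minAreaRect(pts[:,:2].astype(np.float32)); print('pad',r,pts[:,2].mean())
# red
red=((hsv[...,0]<6)|(hsv[...,0]>174))&(hsv[...,1]>150)&(hsv[...,2]>70)
n,l,s,ce=cv2.connectedComponentsWithStats(red.astype(np.uint8))
for i in range(1,n):
  if s[i,4]>15: print(ce[i],s[i], np.median(C[l==i],0))
```

```text
[236.08 277.86  -1.21] [ 373.39 -106.8    -3.31] [517.26  10.11   2.68] [525.47 200.75  13.73]
pad ((451.52056884765625, -1.68206787109375), (263.8143615722656, 127.70957946777344), 10.739166259765625) 8.907859082289166
[418.7  226.98] [407 217  25  20 129] [ 526.58 -289.99  176.86]
[193.39 226.89] [189 223  10   9  64] [525.61 202.48  13.58]
```

View pics/c1.png

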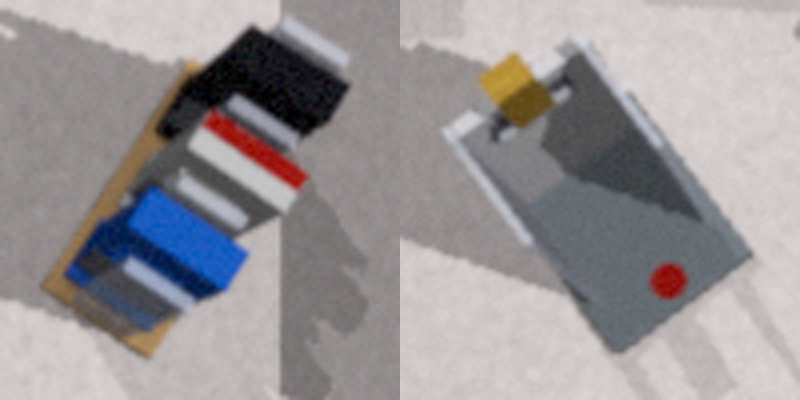

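View pics/c2.png

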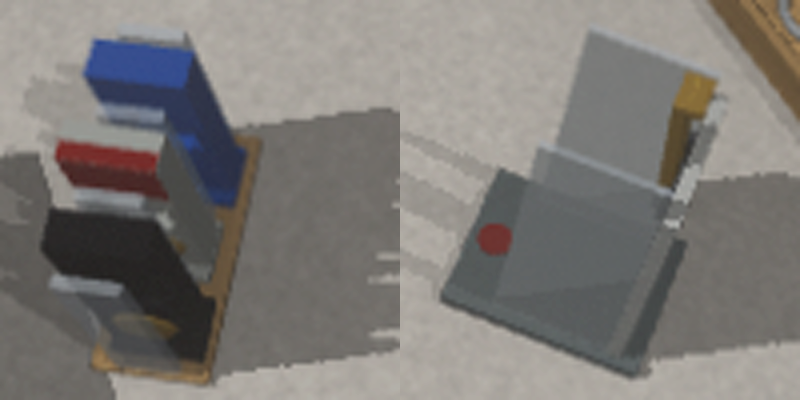

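```bash
cat >> h.py <<'E'
def ray(f,uv,z):
    n=cv2.undistortPoints(np.array(uv,float).reshape(-1,1,2),np.array(f['K'],float),f['D']).reshape(-1,2)
    T=np.array(f['T']);d=np.c_[n,np.ones(len(n))]@T[:3,:3].T;o=T[:3,3]
    return o+d*((np.array(z,float)-o[2])/d[:,2])[:,None] if np.ndim(z) else o+d*((z-o[2])/d[:,2])[:,None]
def proj(f,P):
    T=np.linalg.inv(np.array(f['T']));r=cv2.Rodrigues(T[:3,:3])[0]
    return cv2.projectPoints(np.array(P,float).reshape(-1,1,3),r,T[:3,3],np.array(f['K'],float),f['D'])[0].reshape(-1,2)
E
python3 - <<'E'
from h import *
f=load('t0');g=load('s0')
b=lambda x,y,s,ox,oy:((x+.5)/s+ox-.5,(y+.5)/s+oy-.5)
L=[b(*q,4,355,190) for q in [(213,110),(307,180),(288,212),(190,145)]]
P=ray(f,L,176);print('white top',P,P.mean(0))
S=[b(x-400,y,400/110,120,150) for x,y in [(668,280),(614,352),(752,256)]]
print('stand',ray(f,S,12.5))
S=[b(x-400,y,400/110,120,150) for x,y in [(445,130),(530,243),(575,40),(700,220)]]
print('walls',ray(f,S,215))
S=[b(x-400,y,400/110,120,150) for x,y in [(480,78),(515,53),(552,98),(518,126)]]
print('hook',ray(f,S,251))
C=cloud(f)
sub=C[190:290,355:455].reshape(-1,3); col=f['p'][190:290,355:455].reshape(-1,3).astype(int)
m=(sub[:,2]>168)&(sub[:,2]<185)
white=m&(((col[:,0]>130)&(col[:,1]>130))|((col[:,0]>100)&(col[:,1]<50)))
print('n',m.sum(),white.sum())
Cs=cloud(g)
S2=[b(x-400,y,4,330,145) for x,y in [(495,239),(443,297),(640,376)]]
print('scene stand',ray(g,S2,12.5))
S2=[b(x,y,4,140,210) for x,y in [(57,143),(160,152),(162,130),(65,120)]]
P=ray(g,S2,176);print('scene white',P,P.mean(0))
# pad from pixel corners
p=f['p'][:,:,::-1]
a=cv2.resize(p[195:275,235:315],(480,480),interpolation=cv2.INTER_CUBIC);cv2.imwrite('pics/c3.png',a)
# depth of hook
sub=C[150:260,120:230]; 
z=sub[...,2]; print('max z',z.max()); m=(z>200); print(sub[m].mean(0), m.sum(), np.median(sub[z>240],0))
E
```

```text
white top [[ 546.16 -267.46  176.  ]
 [ 512.29 -316.48  176.  ]
 [ 495.02 -306.73  176.  ]
 [ 526.97 -255.75  176.  ]] [ 520.11 -286.61  176.  ]
stand [[526.45 202.61  12.5 ]
 [477.08 233.17  12.5 ]
 [545.71 149.17  12.5 ]]
walls [[569.22 299.69 215.  ]
 [508.41 245.57 215.  ]
 [625.51 232.88 215.  ]
 [526.97 153.55 215.  ]]
hook [[590.47 273.47 251.  ]
 [605.59 256.14 251.  ]
 [581.72 233.47 251.  ]
 [565.12 250.05 251.  ]]
n 1126 273
scene stand [[525.14 200.26  12.5 ]
 [550.16 147.65  12.5 ]
 [654.95 240.34  12.5 ]]
scene white [[ 507.51 -314.36  176.  ]
 [ 536.11 -262.14  176.  ]
 [ 523.81 -257.06  176.  ]
 [ 495.73 -306.2   176.  ]] [ 515.79 -284.94  176.  ]
max z 1252.401576398651
[553.62 224.7  322.64] 462 [588.57 255.16 252.31]
```

View pics/c3.png

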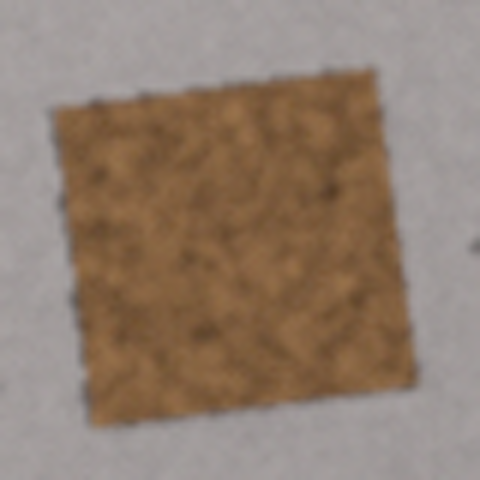

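```bash
cat > plan.py <<'E'
from h import *
def Rd(yaw): # tool down, jaw z at yaw (deg)
    y=np.deg2rad(yaw); z=np.array([np.cos(y),np.sin(y),0]); x=np.array([0,0,-1.]); return np.c_[x,np.cross(z,x),z]
def plan(pos,yaw,n=None,p0=None,R0=None,grip=None,step=58):
    s=manip.read_state(); p=np.array(s['eef_pos']) if p0 is None else np.array(p0,float)
    R0=R.from_euler('xyz',s['eef_rot']) if R0 is None else R0
    Rt=R.from_matrix(Rd(yaw)); rv=(R0.inv()*Rt).as_rotvec(degrees=True)
    d=np.array(pos,float)-p
    if n is None: n=int(max(1,np.ceil(np.linalg.norm(d)/step),np.ceil(abs(rv).max()/10.2)))
    T=[];D=[];Rc=R0
    for k in range(n):
        D.append([round(float(v),2) for v in Rc.inv().apply(d/n)/10]); T.append([round(float(v),1) for v in rv/n]); Rc=Rc*R.from_rotvec(rv/n,degrees=True)
    print('rows',n)
    for i in range(0,n,8): print('turn',T[i:i+8],'\ndp',D[i:i+8])
    return np.array(pos,float),Rt
def yaw():
    m=R.from_euler('xyz',manip.read_state()['eef_rot']).as_matrix(); return np.degrees(np.arctan2(m[1,2],m[0,2])), m[:,0]
E
python3 - <<'E'
from plan import *
print(calibration('wrist')['world_from_camera'],yaw())
p,r=plan([430,-200,330],57)
E
```

```text
[[  0.37   0.89   0.25 128.78]
 [  0.93  -0.35  -0.1  539.97]
 [ -0.     0.27  -0.96 383.53]
 [  0.     0.     0.     1.  ]] (np.float64(68.41069053315096), array([-0., -0., -1.]))
rows 14
turn [[0.8, -0.0, 0.0], [0.8, -0.0, 0.0], [0.8, -0.0, 0.0], [0.8, -0.0, 0.0], [0.8, -0.0, 0.0], [0.8, -0.0, 0.0], [0.8, -0.0, 0.0], [0.8, -0.0, 0.0]] 
dp [[-0.89, -3.38, -4.13], [-0.89, -3.44, -4.08], [-0.89, -3.5, -4.03], [-0.89, -3.55, -3.98], [-0.89, -3.61, -3.93], [-0.89, -3.67, -3.87], [-0.89, -3.72, -3.82], [-0.89, -3.78, -3.77]]
turn [[0.8, -0.0, 0.0], [0.8, -0.0, 0.0], [0.8, -0.0, 0.0], [0.8, -0.0, 0.0], [0.8, -0.0, 0.0], [0.8, -0.0, 0.0]] 
dp [[-0.89, -3.83, -3.71], [-0.89, -3.88, -3.66], [-0.89, -3.93, -3.6], [-0.89, -3.98, -3.55], [-0.89, -4.03, -3.49], [-0.89, -4.08, -3.43]]
```

Call:
{"op": "jog_arm", "data": {
  "turn": [
    [0.8, 0, 0],
    [0.8, 0, 0],
    [0.8, 0, 0],
    [0.8, 0, 0],
    [0.8, 0, 0],
    [0.8, 0, 0],
    [0.8, 0, 0],
    [0.8, 0, 0]
  ],
  "dp": [
    [-1.5, -3.4, -4.1],
    [-1.5, -3.4, -4.1],
    [-1.5, -3.5, -4.0],
    [-1.5, -3.6, -4.0],
    [-1.5, -3.6, -3.9],
    [-1.5, -3.7, -3.9],
    [-1.5, -3.7, -3.8],
    [-1.5, -3.8, -3.8]
  ],
  "gripper": [0, 0, 0, 0, 0, 0, 0, 0]
}}

```text
clock: 1.1
eef_pos: [333.9, 94.1, 326.5]
eef_rot: [-3.116, 1.564, -2.032]
wrist_force: [0.8, 0.1, -0.3]
finger_gap: 94.0
```

Run:
```python
from plan import *
st()
p,r=plan([500,-275,330],57)
```

```text
clock 1.1
joints [ 0.17 -0.24  1.8  -0.01  1.59 -0.91]
eef_pos [333.9   94.12 326.51]
eef_rot [-3.12  1.56 -2.03]
wrist_force [ 0.83  0.13 -0.26]
finger_gap 94.016
rows 7
turn [[0.7, -0.1, 0.0], [0.7, -0.1, 0.0], [0.7, -0.1, 0.0], [0.7, -0.1, 0.0], [0.7, -0.1, 0.0], [0.7, -0.1, 0.0], [0.7, -0.1, 0.0]] 
dp [[-0.03, -4.56, -3.55], [-0.03, -4.61, -3.5], [-0.03, -4.65, -3.44], [-0.04, -4.69, -3.38], [-0.04, -4.74, -3.32], [-0.04, -4.78, -3.25], [-0.05, -4.82, -3.19]]
```

Call:
{"op": "jog_arm", "data": {
  "turn": [
    [0.7, -0.1, 0],
    [0.7, -0.1, 0],
    [0.7, -0.1, 0],
    [0.7, -0.1, 0],
    [0.7, -0.1, 0],
    [0.7, -0.1, 0],
    [0.7, -0.1, 0],
    [0, 0, 0]
  ],
  "dp": [
    [0, -4.6, -3.6],
    [0, -4.6, -3.5],
    [0, -4.6, -3.4],
    [0, -4.7, -3.4],
    [0, -4.7, -3.3],
    [0, -4.8, -3.3],
    [0, -4.8, -3.2],
    [0, 0, 0]
  ],
  "gripper": [0, 0, 0, 0, 0, 0, 0, 0]
}}

```text
clock: 2.1
eef_pos: [501.8, -292.0, 325.2]
eef_rot: [0.182, 1.563, 1.174]
wrist_force: [0.5, 0.6, 0.2]
finger_gap: 94.3
```

Run:
```python
from plan import *
st();cap('wrist','w1')
```

```text
clock 2.1
joints [-0.59  0.32  1.23  0.01  1.6  -1.58]
eef_pos [ 501.77 -292.    325.23]
eef_rot [0.18 1.56 1.17]
wrist_force [0.46 0.57 0.23]
finger_gap 94.254
```

View pics/w1.png

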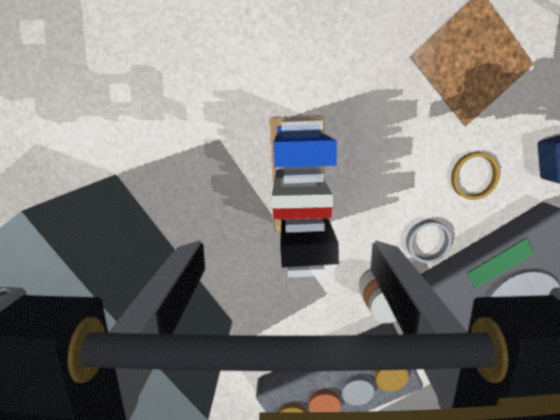

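Run:
```python
from plan import *
p=load('w1')['p'][:,:,::-1]
cv2.imwrite('pics/c4.png',cv2.resize(p[165:245,255:355],(800,640)[0:2],interpolation=cv2.INTER_CUBIC)[:600])
```

```text
(no output)
```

View pics/c4.png

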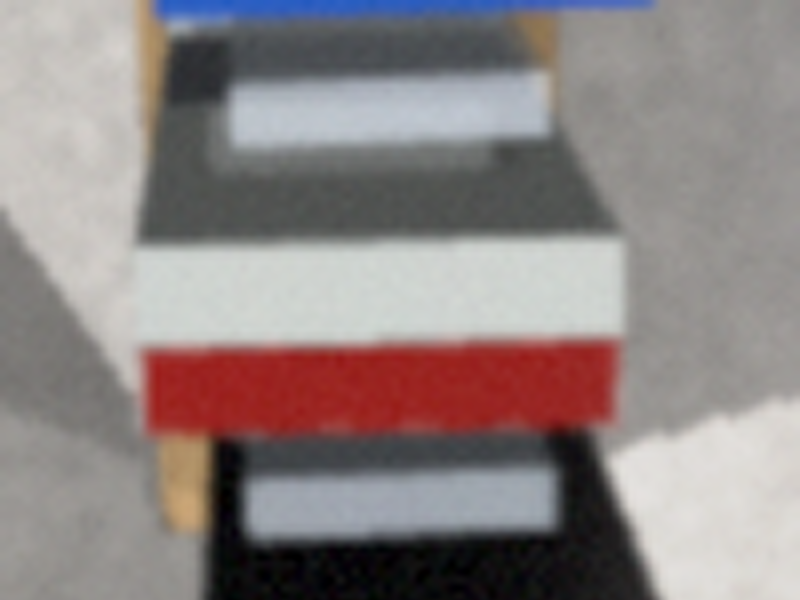

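Run:
```python
from plan import *
f=load('w1')
px=np.array([(137,242),(625,234),(148,432),(617,422),(137,242+95),(623,335)],float)
px=(px+.5)/8+[255,165]-.5
P=ray(f,px,176);print(P)
print('len',np.linalg.norm(P[0]-P[1]),np.linalg.norm(P[0]-P[2]))
for a,b in((0,1),(2,3),(4,5)):
  d=P[b]-P[a];print(np.degrees(np.arctan2(d[1],d[0])))
print(P[:4].mean(0), (P[0]+P[1])/2,(P[2]+P[3])/2,yaw())
```

```text
[[ 494.01 -304.39  176.  ]
 [ 525.89 -254.09  176.  ]
 [ 514.89 -316.79  176.  ]
 [ 545.9  -267.38  176.  ]
 [ 503.98 -311.1   176.  ]
 [ 536.7  -260.93  176.  ]]
len 59.560196369345384 24.28610701765761
57.63573833469013
57.88864872088358
56.88413488110258
[ 520.17 -285.66  176.  ] [ 509.95 -279.24  176.  ] [ 530.39 -292.09  176.  ] (np.float64(56.88955700760347), array([ 0.  ,  0.01, -1.  ]))
```

Run:
```python
from plan import *
p,r=plan([520,-286,230],57.4,n=3)
plan([520,-286,138],57.4,n=3,p0=p,R0=r)
```

```text
rows 3
turn [[-0.2, 0.2, -0.0], [-0.2, 0.2, -0.0], [-0.2, 0.2, -0.0]] 
dp [[3.21, -0.44, 0.44], [3.21, -0.44, 0.44], [3.21, -0.44, 0.45]]
rows 3
turn [[0.0, 0.0, 0.0], [0.0, 0.0, 0.0], [0.0, 0.0, 0.0]] 
dp [[3.07, 0.0, 0.0], [3.07, 0.0, -0.0], [3.07, 0.0, -0.0]]
```

Call:
{"op": "jog_arm", "data": {
  "turn": [
    [-0.2, 0.2, 0],
    [-0.2, 0.2, 0],
    [-0.2, 0.2, 0],
    [0, 0, 0]
  ],
  "dp": [
    [3.2, -0.4, 0.4],
    [3.2, -0.4, 0.4],
    [3.2, -0.4, 0.4],
    [0, 0, 0]
  ],
  "gripper": [0, 0, 0, 0],
  "grip_force": 20
}}

```text
clock: 2.65
eef_pos: [518.2, -282.4, 230.3]
eef_rot: [-2.222, 1.567, -1.215]
wrist_force: [0.0, 1.0, 0.3]
finger_gap: 94.1
```

Run:
```python
from plan import *
print(yaw())
plan([520,-286,138],57.4,n=3)
```

```text
(np.float64(57.70380392423777), array([ 0., -0., -1.]))
rows 3
turn [[0.1, -0.0, 0.1], [0.1, -0.0, 0.1], [0.1, -0.0, 0.1]] 
dp [[3.08, -0.11, -0.06], [3.08, -0.11, -0.06], [3.08, -0.11, -0.07]]
```

Call:
{"op": "jog_arm", "data": {
  "turn": [
    [0.1, 0, 0.1],
    [0.1, 0, 0.1],
    [0.1, 0, 0.1],
    [0, 0, 0],
    [0, 0, 0],
    [0, 0, 0],
    [0, 0, 0],
    [0, 0, 0]
  ],
  "dp": [
    [3.1, -0.1, -0.1],
    [3.1, -0.1, -0.1],
    [3.1, -0.1, -0.1],
    [0, 0, 0],
    [0, 0, 0],
    [0, 0, 0],
    [0, 0, 0],
    [0, 0, 0]
  ],
  "gripper": [0, 0, 0, 0, 1, 1, 1, 1],
  "grip_force": 20
}}

```text
clock: 3.65
eef_pos: [522.6, -286.3, 150.5]
eef_rot: [-1.667, 1.555, -0.662]
wrist_force: [0.6, 0.5, -3.0]
finger_gap: 59.9
```

Run:
```python
from plan import *
st();print(yaw())
```

```text
clock 3.65
joints [-0.56  0.44  1.46 -0.    1.22 -1.57]
eef_pos [ 522.57 -286.33  150.5 ]
eef_rot [-1.67  1.55 -0.66]
wrist_force [ 0.58  0.53 -2.96]
finger_gap 59.853
(np.float64(57.56656933730449), array([ 0.01, -0.01, -1.  ]))
```

Call:
{"op": "jog_arm", "data": {
  "turn": [
    [0, 0, 0],
    [0, 0, 0],
    [0, 0, 0],
    [0, 0, 0]
  ],
  "dp": [
    [-2, 0, 0],
    [-3.5, 0, 0],
    [-3.5, 0, 0],
    [0, 0, 0]
  ],
  "gripper": [1, 1, 1, 1],
  "grip_force": 30
}}

```text
clock: 4.15
eef_pos: [521.1, -285.3, 241.2]
eef_rot: [-1.681, 1.557, -0.676]
wrist_force: [0.2, -0.4, -3.7]
finger_gap: 59.5
```

Run:
```python
from plan import *
st();print(yaw())
plan([522,-286.5,350],57.4)
```

```text
clock 4.15
joints [-0.56  0.37  1.35 -0.    1.41 -1.57]
eef_pos [ 521.13 -285.32  241.17]
eef_rot [-1.68  1.56 -0.68]
wrist_force [ 0.17 -0.36 -3.7 ]
finger_gap 59.545
(np.float64(57.563122014582895), array([ 0.01, -0.01, -1.  ]))
rows 2
turn [[0.1, -0.0, 0.4], [0.1, -0.0, 0.4]] 
dp [[-5.44, -0.14, -0.03], [-5.44, -0.11, -0.03]]
```

Call:
{"op": "jog_arm", "data": {
  "turn": [
    [0, 0, 0.4],
    [0, 0, 0.4],
    [0, 0, 0]
  ],
  "dp": [
    [-5.2, -0.1, 0],
    [-5.2, -0.1, 0],
    [0, 0, 0]
  ],
  "gripper": [1, 1, 1]
}}

```text
clock: 4.53
eef_pos: [521.6, -285.5, 341.3]
eef_rot: [1.735, 1.562, 2.739]
wrist_force: [0.8, 0.3, -4.4]
finger_gap: 59.9
```

Run:
```python
from plan import *
st();print(yaw());cap('wrist','w2');cap('scene','s2')
print(ray(load('t0'),[(274.2,236.3)],4))
f=load('t0');px=np.array([(53,108),(375,70),(415,385),(92,425)],float);P=ray(f,(px+.5)/6+[235,195]-.5,4);print(P,P.mean(0))
```

```text
clock 4.525
joints [-0.56  0.35  1.14 -0.    1.66 -1.57]
eef_pos [ 521.6  -285.51  341.29]
eef_rot [1.74 1.56 2.74]
wrist_force [ 0.77  0.3  -4.39]
finger_gap 59.883
(np.float64(57.55694152829331), array([-0.01,  0.  , -1.  ]))
[[516.36   9.56   4.  ]]
[[569.42  87.05   4.  ]
 [592.9  -40.96   4.  ]
 [467.03 -63.5    4.  ]
 [443.58  62.37   4.  ]] [518.23  11.24   4.  ]
```

View pics/w2.png

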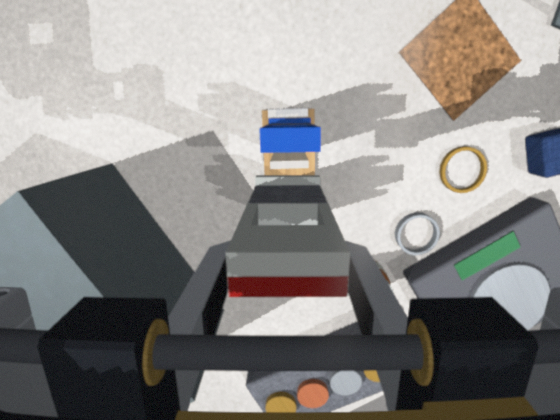

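View pics/s2.png

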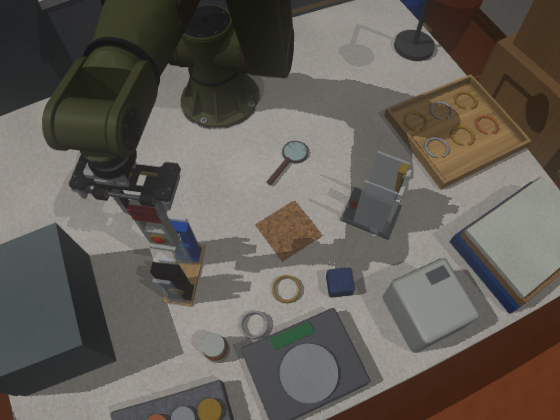

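Run:
```python
from plan import *
plan([517,10,335],-50,n=12)
```

```text
rows 12
turn [[9.0, -0.1, -0.0], [9.0, -0.1, -0.0], [9.0, -0.1, -0.0], [9.0, -0.1, -0.0], [9.0, -0.1, -0.0], [9.0, -0.1, -0.0], [9.0, -0.1, -0.0], [9.0, -0.1, -0.0]] 
dp [[0.04, 1.35, 2.06], [0.04, 1.65, 1.82], [0.04, 1.91, 1.54], [0.04, 2.13, 1.23], [0.04, 2.3, 0.88], [0.04, 2.41, 0.51], [0.04, 2.46, 0.13], [0.03, 2.45, -0.25]]
turn [[9.0, -0.1, -0.0], [9.0, -0.1, -0.0], [9.0, -0.1, -0.0], [9.0, -0.1, -0.0]] 
dp [[0.03, 2.38, -0.63], [0.03, 2.25, -0.99], [0.03, 2.07, -1.33], [0.02, 1.83, -1.64]]
```

Call:
{"op": "jog_arm", "data": {
  "turn": [
    [9, -0.1, 0],
    [9, -0.1, 0],
    [9, -0.1, 0],
    [9, -0.1, 0],
    [9, -0.1, 0],
    [9, -0.1, 0],
    [9, -0.1, 0],
    [9, -0.1, 0]
  ],
  "dp": [
    [0, 1.4, 2.1],
    [0, 1.7, 1.8],
    [0, 1.9, 1.5],
    [0, 2.1, 1.2],
    [0, 2.3, 0.9],
    [0, 2.4, 0.5],
    [0, 2.5, 0.1],
    [0, 2.5, -0.3]
  ],
  "gripper": [1, 1, 1, 1, 1, 1, 1, 1]
}}

```text
clock: 5.62
eef_pos: [516.0, -81.2, 316.3]
eef_rot: [2.792, 1.53, 2.497]
wrist_force: [0.6, 0.1, -2.7]
finger_gap: 59.5
```

Run:
```python
from plan import *
print(yaw(),st()['eef_pos'])
plan([517,10,300],-50,n=5)
```

```text
clock 5.625
joints [-0.23  0.2   1.39  0.02  1.59  0.06]
eef_pos [515.97 -81.19 316.27]
eef_rot [2.79 1.53 2.5 ]
wrist_force [ 0.65  0.13 -2.66]
finger_gap 59.488
(np.float64(-16.903499255240853), array([-0.03,  0.02, -1.  ])) [515.97 -81.19 316.27]
rows 5
turn [[6.6, -0.5, -0.0], [6.6, -0.5, -0.0], [6.6, -0.5, -0.0], [6.6, -0.5, -0.0], [6.6, -0.5, -0.0]] 
dp [[0.37, 1.75, -0.5], [0.36, 1.68, -0.7], [0.36, 1.59, -0.89], [0.35, 1.47, -1.07], [0.34, 1.34, -1.24]]
```

Call:
{"op": "jog_arm", "data": {
  "turn": [
    [6.6, -0.5, 0],
    [6.6, -0.5, 0],
    [6.6, -0.5, 0],
    [6.6, -0.5, 0],
    [6.6, -0.5, 0],
    [0, 0, 0],
    [0, 0, 0]
  ],
  "dp": [
    [0, 1.8, -0.5],
    [0, 1.7, -0.7],
    [0, 1.6, -0.9],
    [0, 1.5, -1.1],
    [0, 1.3, -1.2],
    [0, 0, 0],
    [0, 0, 0]
  ],
  "gripper": [1, 1, 1, 1, 1, 1, 1]
}}

```text
clock: 6.5
eef_pos: [513.5, 14.9, 299.7]
eef_rot: [-2.37, 1.549, 3.025]
wrist_force: [0.9, 0.9, -2.8]
finger_gap: 59.4
```

Run:
```python
from plan import *
print(yaw());st();cap('wrist','w3')
plan([517,10,160],-50)
```

```text
(np.float64(-50.88248388340348), array([-0.02,  0.  , -1.  ]))
clock 6.5
joints [-0.04  0.18  1.46  0.    1.53  0.84]
eef_pos [513.5   14.94 299.7 ]
eef_rot [-2.37  1.55  3.02]
wrist_force [ 0.89  0.88 -2.75]
finger_gap 59.449
rows 3
turn [[-0.3, -0.3, 0.3], [-0.3, -0.3, 0.3], [-0.3, -0.3, 0.3]] 
dp [[4.65, 0.06, 0.27], [4.66, 0.04, 0.25], [4.66, 0.01, 0.22]]
```

View pics/w3.png

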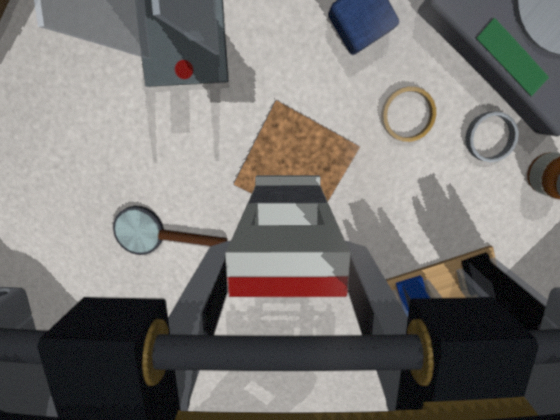

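Call:
{"op": "jog_arm", "data": {
  "turn": [
    [-0.3, -0.3, 0.3],
    [-0.3, -0.3, 0.3],
    [-0.3, -0.3, 0.3],
    [0, 0, 0],
    [0, 0, 0]
  ],
  "dp": [
    [4.6, 0.1, 0.3],
    [4.6, 0, 0.2],
    [4.6, 0, 0.2],
    [0, 0, 0],
    [0, 0, 0]
  ],
  "gripper": [1, 1, 1, 1, 1]
}}

```text
clock: 7.18
eef_pos: [517.1, 7.4, 158.9]
eef_rot: [1.092, 1.569, 0.223]
wrist_force: [1.0, 0.2, -2.8]
finger_gap: 60.0
```

Run:
```python
from plan import *
print(yaw());st()
plan([517,10,148],-50)
```

```text
(np.float64(-49.83919189117384), array([ 0.,  0., -1.]))
clock 7.175
joints [-0.06  0.27  1.67  0.    1.2   0.81]
eef_pos [517.14   7.41 158.93]
eef_rot [1.09 1.57 0.22]
wrist_force [ 1.04  0.25 -2.76]
finger_gap 59.993
rows 1
turn [[0.2, 0.1, -0.1]] 
dp [[1.09, 0.15, -0.21]]
```

Call:
{"op": "jog_arm", "data": {
  "turn": [
    [0, 0, 0],
    [0, 0, 0],
    [0, 0, 0],
    [0, 0, 0]
  ],
  "dp": [
    [0.6, 0, 0],
    [0.4, 0, 0],
    [0.3, 0, 0],
    [0, 0, 0]
  ],
  "gripper": [1, 1, 1, 1]
}}

```text
clock: 7.68
eef_pos: [518.8, 7.3, 148.7]
eef_rot: [0.891, 1.563, 0.022]
wrist_force: [0.1, 0.5, -2.1]
finger_gap: 59.8
```

Call:
{"op": "jog_arm", "data": {
  "turn": [
    [0, 0, 0],
    [0, 0, 0],
    [0, 0, 0]
  ],
  "dp": [
    [0.2, 0, 0],
    [0.2, 0, 0],
    [0, 0, 0]
  ],
  "gripper": [1, 1, 1]
}}

```text
clock: 8.05
eef_pos: [519.7, 7.4, 146.6]
eef_rot: [0.903, 1.56, 0.033]
wrist_force: [0.7, 0.1, -3.4]
finger_gap: 59.7
```

Call:
{"op": "jog_arm", "data": {
  "turn": [
    [0, 0, 0],
    [0, 0, 0],
    [0, 0, 0]
  ],
  "dp": [
    [0.2, 0, 0],
    [0.2, 0, 0],
    [0, 0, 0]
  ],
  "gripper": [1, 1, 1]
}}

```text
clock: 8.43
eef_pos: [521.3, 7.8, 146.5]
eef_rot: [0.947, 1.555, 0.077]
wrist_force: [0.5, 0.1, -4.1]
finger_gap: 59.8
```

Run:
```python
from plan import *
print(yaw());s=st();print(s['moment'],s['effort']);cap('scene','s3')
p=load('s3')['p'][:,:,::-1]
cv2.imwrite('pics/c5.png',cv2.resize(p[110:290,180:420],(800,600),interpolation=cv2.INTER_CUBIC))
```

```text
(np.float64(-49.818882671251096), array([ 0.02,  0.  , -1.  ]))
clock 8.425
joints [-0.06  0.28  1.68  0.    1.16  0.81]
eef_pos [521.28   7.82 146.49]
eef_rot [0.95 1.55 0.08]
wrist_force [ 0.49  0.08 -4.11]
finger_gap 59.813
[-0.01  0.06 -0.  ] [  0.02 -52.5  -34.93   0.1    0.02  -0.  ]
```

View pics/c5.png

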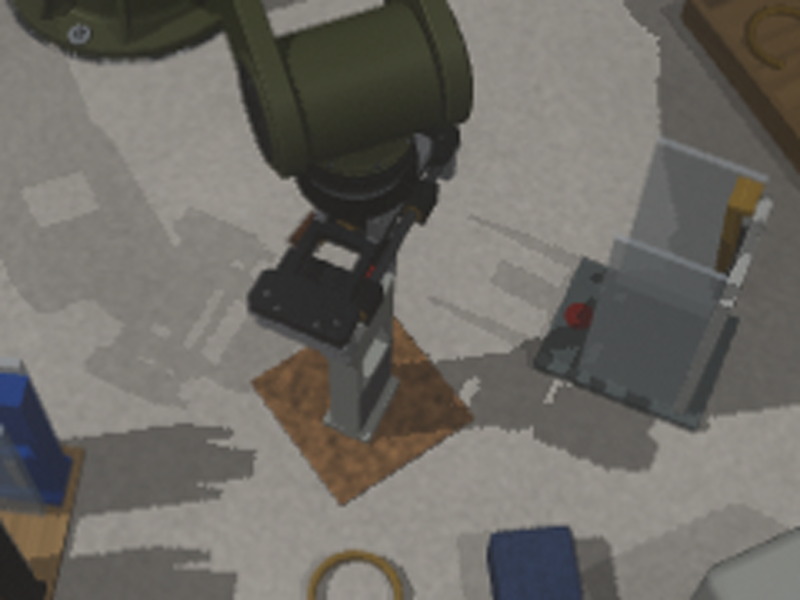

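Run:
```python
from plan import *
plan([519,8,142],-50,n=2)
```

```text
rows 2
turn [[0.1, 0.3, -0.4], [0.1, 0.3, -0.4]] 
dp [[0.22, -0.08, -0.08], [0.22, -0.08, -0.08]]
```

Call:
{"op": "jog_arm", "data": {
  "turn": [
    [0, 0.4, -0.5],
    [0, 0.4, -0.5],
    [0, 0, 0]
  ],
  "dp": [
    [0.3, -0.1, -0.1],
    [0.3, -0.1, -0.1],
    [0, 0, 0]
  ],
  "gripper": [1, 1, 1]
}}

```text
clock: 8.85
eef_pos: [522.7, 7.8, 146.6]
eef_rot: [0.856, 1.564, -0.013]
wrist_force: [0.0, -0.9, -4.1]
finger_gap: 59.8
```

Call:
{"op": "jog_arm", "data": {
  "turn": [
    [0, 0, 0],
    [0, 0, 0],
    [0, 0, 0],
    [0, 0, 0]
  ],
  "dp": [
    [0, 0, 0],
    [0, 0, 0],
    [0, 0, 0],
    [0, 0, 0]
  ],
  "gripper": [0.25, 0.1, 0, 0]
}}

```text
clock: 9.35
eef_pos: [522.3, 7.7, 145.7]
eef_rot: [0.825, 1.566, -0.045]
wrist_force: [-0.0, -0.7, 0.3]
finger_gap: 93.6
```

Call:
{"op": "jog_arm", "data": {
  "turn": [
    [0, 0, 0],
    [0, 0, 0],
    [0, 0, 0],
    [0, 0, 0]
  ],
  "dp": [
    [-2, 0, 0],
    [-5, 0, 0],
    [-6, 0, 0],
    [-6, 0, 0]
  ],
  "gripper": [0, 0, 0, 0]
}}

```text
clock: 9.85
eef_pos: [519.9, 7.8, 336.3]
eef_rot: [-2.328, 1.566, 3.085]
wrist_force: [-0.1, -0.2, -0.1]
finger_gap: 93.9
```

Run:
```python
from plan import *
print(yaw());s=st();cap('scene','s4');cap('wrist','w4')
p=load('s4')['p'][:,:,::-1]
cv2.imwrite('pics/c6.png',cv2.resize(p[110:290,180:420],(800,600),interpolation=cv2.INTER_CUBIC))
```

```text
(np.float64(-49.82726897032217), array([-0.,  0., -1.]))
clock 9.85
joints [-0.06  0.17  1.38  0.    1.59  0.81]
eef_pos [519.87   7.79 336.35]
eef_rot [-2.33  1.57  3.08]
wrist_force [-0.1  -0.24 -0.09]
finger_gap 93.943
```

View pics/c6.png

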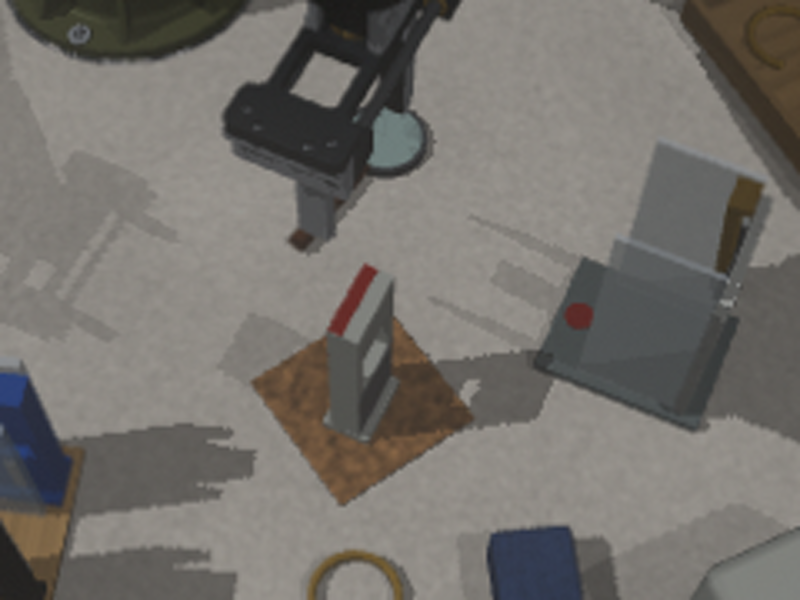

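View pics/w4.png

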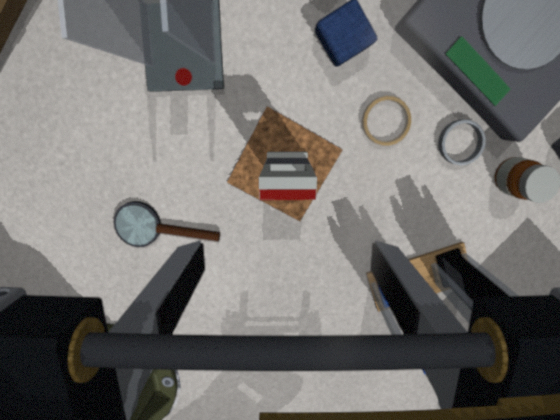

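The board now stands alone on the pad, its red top edge at w4 (288,187), with the stand at upper left. Next I measure its pose and move toward the hook.

Run:
```python
from plan import *
f=load('w4');p=f['p'][:,:,::-1]
a=cv2.resize(p[150:210,250:330],(800,600),interpolation=cv2.INTER_CUBIC);cv2.imwrite('pics/c7.png',a)
plan([505,205,360],-50+0)
```

```text
rows 4
turn [[0.0, 0.1, -0.1], [0.0, 0.1, -0.1], [0.0, 0.1, -0.1], [0.0, 0.1, -0.1]] 
dp [[-0.48, 2.87, -4.03], [-0.48, 2.87, -4.03], [-0.47, 2.86, -4.04], [-0.47, 2.86, -4.04]]
```

View pics/c7.png

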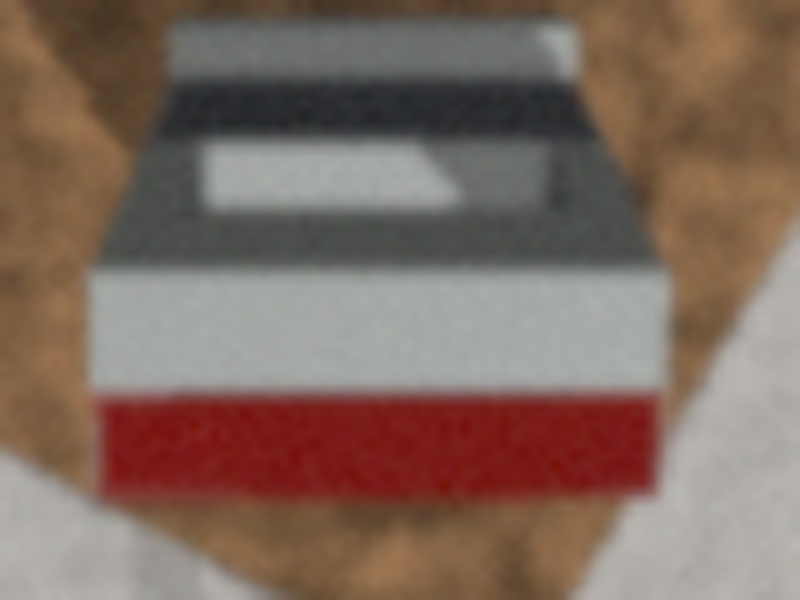

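Call:
{"op": "jog_arm", "data": {
  "turn": [
    [0, 0.1, -0.1],
    [0, 0.1, -0.1],
    [0, 0.1, -0.1],
    [0, 0.1, -0.1],
    [0, 0, 0]
  ],
  "dp": [
    [-0.5, 2.9, -4.0],
    [-0.5, 2.9, -4.0],
    [-0.5, 2.9, -4.0],
    [-0.5, 2.9, -4.0],
    [0, 0, 0]
  ],
  "gripper": [1, 1, 1, 1, 1]
}}

```text
clock: 10.58
eef_pos: [506.4, 210.1, 360.5]
eef_rot: [-2.3, 1.566, 3.111]
wrist_force: [0.2, 0.5, -1.0]
finger_gap: 47.5
```

Run:
```python
from plan import *
f=load('w4');px=np.array([(90,268),(668,268),(100,497),(655,497)],float)
P=ray(f,(px+.5)/10+[250,150]-.5,172);print(P,P.mean(0))
for a,b in((0,1),(2,3)):
  d=P[b]-P[a];print(np.degrees(np.arctan2(d[1],d[0])))
print((P[0]+P[1])/2,(P[2]+P[3])/2)
print(yaw());s=st();cap('wrist','w5')
cv2.imwrite('pics/w5b.png',cv2.resize(load('w5')['p'][:,:,::-1],(784,588),interpolation=cv2.INTER_CUBIC))
```

```text
[[512.95  38.8  172.  ]
 [551.32  -6.8  172.  ]
 [494.68  22.71 172.  ]
 [532.16 -21.85 172.  ]] [522.78   8.21 172.  ]
-49.91867491521698
-49.93567082902544
[532.14  16.   172.  ] [513.42   0.43 172.  ]
(np.float64(-49.95967142144446), array([-0.,  0., -1.]))
clock 10.575
joints [0.33 0.23 1.25 0.   1.66 1.2 ]
eef_pos [506.37 210.09 360.53]
eef_rot [-2.3   1.57  3.11]
wrist_force [ 0.24  0.46 -1.  ]
finger_gap 47.54
```

View pics/w5b.png

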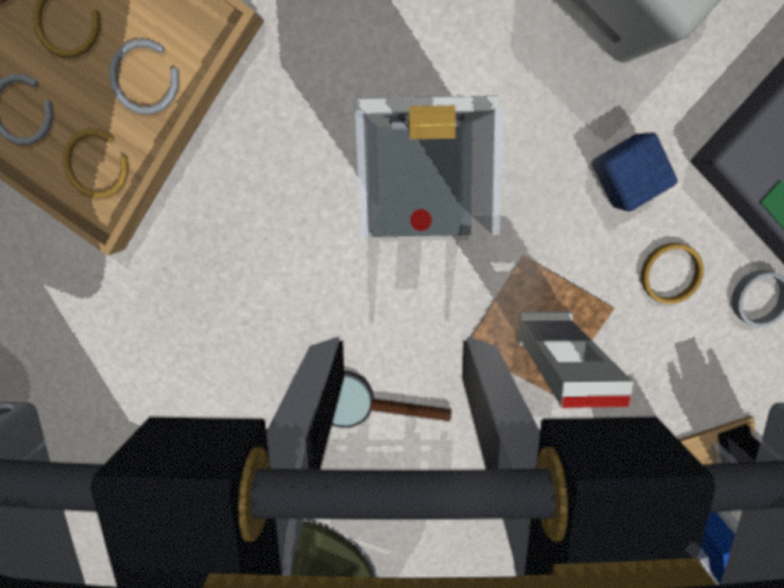

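Run:
```python
from plan import *
p=load('w5')['p'][:,:,::-1]
cv2.imwrite('pics/c8.png',cv2.convertScaleAbs(cv2.resize(p[62:174,245:365],(720,672),interpolation=cv2.INTER_CUBIC)[:600],alpha=1.2))
```

```text
(no output)
```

View pics/c8.png

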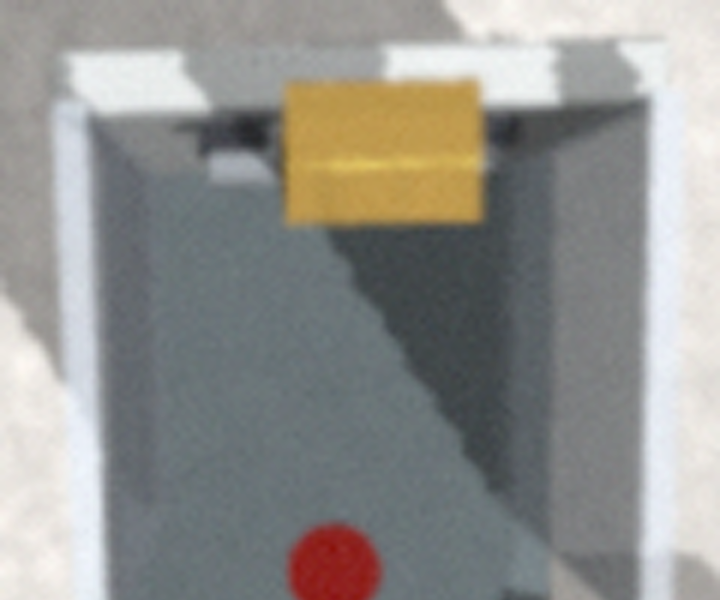

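```bash
cat > fit.py <<'E'
from plan import *
from scipy.optimize import least_squares
f=load('w5')
obs=[((335,568),(-92,0,13)),((60,55),(16,49.5,190)),((668,42),(16,-49.5,190)),((90,108),(6,42,215)),((650,97),(6,-42,215))]
obs_l=[((105,595),(42)),((640,595),(-42))]
hk=[((285,85),(14,13)),((480,80),(14,-13)),((287,222),(-4,13)),((485,218),(-4,-13)),((286,163),(4,13)),((483,158),(4,-13))]
tp=lambda u:((np.array(u)+.5)/6+[245,62]-.5)
def W(v,P): c,s=np.cos(v[2]),np.sin(v[2]); P=np.array(P,float); return np.array([v[0]+c*P[0]-s*P[1],v[1]+s*P[0]+c*P[1],P[2]])
def res(v):
    r=[]
    for u,P in obs: r+=list(proj(f,W(v,P))[0]-tp(u))
    for u,y in obs_l: # x free: compare column at x=-70
        a=proj(f,[W(v,(-74,y,215)),W(v,(0,y,215))]); t=tp(u); k=(t[1]-a[0,1])/(a[1,1]-a[0,1]); r.append(a[0,0]+k*(a[1,0]-a[0,0])-t[0])
    th=v[3]
    for u,(off,y) in hk:
        x=-85*np.sin(th)+off*np.cos(th); z=166+85*np.cos(th)+off*np.sin(th)
        r+=list(proj(f,W(v,(x,y,z)))[0]-tp(u))
    return np.array(r)
s=least_squares(res,[596,260,0.69,0.1],loss='soft_l1')
if __name__=='__main__':
    print(s.x,np.degrees(s.x[2]));print(np.round(res(s.x),2))
    for P in [(-92,0,13),(-46,0,128)]: print(W(s.x,P))
E
python3 fit.py
```

```text
[593.7  261.94   0.72   0.1 ] 41.22243521779165
[-0.14  1.25 -1.61  0.05  0.8   0.17 -0.52 -0.29  0.51 -0.3   0.15  0.29
 -0.03 -0.38  0.55 -0.18  0.03  0.35 -0.58  0.39  0.03 -0.18 -0.11  0.02]
[524.5  201.32  13.  ]
[559.1  231.63 128.  ]
```

```bash
cat >> plan.py <<'E'
SX,SY,SYAW=593.7,261.9,np.deg2rad(41.2)
def S(x,y,z): c,s=np.cos(SYAW),np.sin(SYAW); return [SX+c*x-s*y,SY+s*x+c*y,z]
def inS(p): c,s=np.cos(SYAW),np.sin(SYAW); d=np.array(p[:2])-[SX,SY]; return np.array([c*d[0]+s*d[1],-s*d[0]+c*d[1],p[2]])
E
python3 - <<'E'
from plan import *
p,r=plan(S(24,0,300),-48.8)
plan(S(24,0,228),-48.8,p0=p,R0=r)
E
```

```text
rows 3
turn [[-0.4, -0.1, 0.1], [-0.4, -0.1, 0.1], [-0.4, -0.1, 0.1]] 
dp [[2.0, 4.17, 0.49], [2.0, 4.17, 0.52], [2.01, 4.16, 0.55]]
rows 2
turn [[0.0, 0.0, 0.0], [0.0, 0.0, 0.0]] 
dp [[3.6, 0.0, 0.0], [3.6, 0.0, 0.0]]
```

Call:
{"op": "jog_arm", "data": {
  "turn": [
    [-0.4, -0.1, 0.1],
    [-0.4, -0.1, 0.1],
    [-0.4, -0.1, 0.1],
    [0, 0, 0],
    [0, 0, 0]
  ],
  "dp": [
    [1.5, 4.2, 0.5],
    [1.5, 4.2, 0.5],
    [2, 4.2, 0.5],
    [0, 0, 0],
    [0, 0, 0]
  ],
  "gripper": [1, 1, 1, 1, 1]
}}

```text
clock: 11.25
eef_pos: [616.7, 274.2, 308.0]
eef_rot: [0.163, 1.567, -0.695]
wrist_force: [0.3, 0.1, 0.9]
finger_gap: 0.2
```

Run:
```python
from plan import *
s=st();print(yaw(),inS(s['eef_pos']))
plan(S(24,0,228),-48.8)
```

```text
clock 11.25
joints [ 0.36  0.56  0.93 -0.    1.65  1.22]
eef_pos [616.72 274.18 308.01]
eef_rot [ 0.16  1.57 -0.69]
wrist_force [0.28 0.06 0.94]
finger_gap 0.189
(np.float64(-49.132365192496124), array([ 0., -0., -1.])) [ 25.41  -5.92 308.01]
rows 2
turn [[-0.2, 0.1, -0.0], [-0.2, 0.1, -0.0]] 
dp [[4.0, -0.07, -0.31], [4.0, -0.07, -0.3]]
```

Call:
{"op": "jog_arm", "data": {
  "turn": [
    [-0.2, 0, 0],
    [-0.2, 0, 0],
    [0, 0, 0],
    [0, 0, 0]
  ],
  "dp": [
    [4, -0.1, -0.3],
    [4, -0.1, -0.3],
    [0, 0, 0],
    [0, 0, 0]
  ],
  "gripper": [1, 1, 1, 1]
}}

```text
clock: 11.75
eef_pos: [611.5, 273.9, 234.4]
eef_rot: [0.949, 1.559, 0.095]
wrist_force: [-0.2, 0.4, 0.3]
finger_gap: 0.3
```

Run:
```python
from plan import *
s=st();print(yaw(),inS(s['eef_pos']));cap('scene','s5')
p=load('s5')['p'][:,:,::-1]
cv2.imwrite('pics/c9.png',cv2.resize(p[100:250,310:460],(600,600),interpolation=cv2.INTER_CUBIC))
pp,r=plan(S(-18,0,223),-48.8,n=2)
pp,r=plan(S(-34,0,212),-48.8,n=1,p0=pp,R0=r)
pp,r=plan(S(-45,0,198),-48.8,n=1,p0=pp,R0=r)
```

```text
clock 11.75
joints [ 0.37  0.55  1.1  -0.    1.48  1.22]
eef_pos [611.47 273.88 234.42]
eef_rot [0.95 1.56 0.1 ]
wrist_force [-0.15  0.39  0.26]
finger_gap 0.303
(np.float64(-48.91030014674797), array([ 0.01,  0.  , -1.  ])) [ 21.26  -2.69 234.42]
rows 2
turn [[-0.1, 0.2, -0.3], [-0.1, 0.2, -0.3]] 
dp [[0.54, -1.97, -0.13], [0.55, -1.97, -0.13]]
rows 1
turn [[0.0, 0.0, 0.0]] 
dp [[1.1, -1.6, 0.0]]
rows 1
turn [[0.0, 0.0, 0.0]] 
dp [[1.4, -1.1, -0.0]]
```

View pics/c9.png

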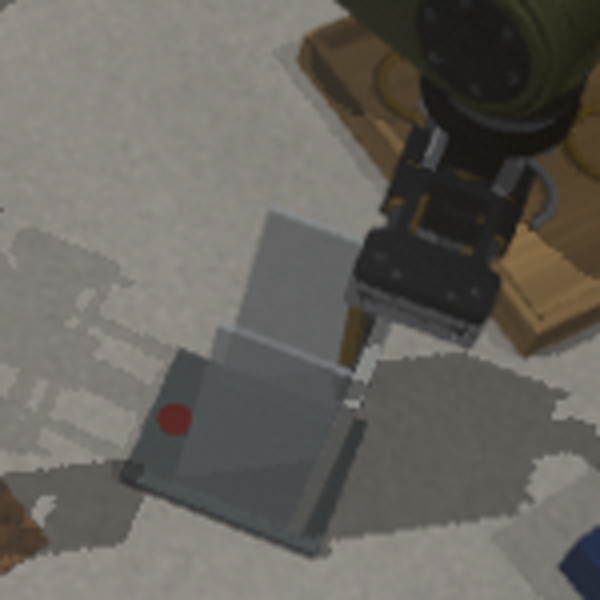

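Call:
{"op": "jog_arm", "data": {
  "turn": [
    [0, 0.2, -0.3],
    [0, 0.2, -0.3],
    [0, 0, 0],
    [0, 0, 0]
  ],
  "dp": [
    [0.6, -1.4, -0.1],
    [0.3, -1.4, -0.1],
    [0.3, -1.2, 0],
    [0, 0, 0]
  ],
  "gripper": [1, 1, 1, 1]
}}

```text
clock: 12.3
eef_pos: [581.2, 248.5, 229.4]
eef_rot: [1.18, 1.561, 0.326]
wrist_force: [0.0, 0.1, -0.5]
finger_gap: 0.5
```

Run:
```python
from plan import *
s=st();print(yaw(),inS(s['eef_pos']))
pp,r=plan(S(-34,0,212),-48.8,n=1)
pp,r=plan(S(-45,0,198),-48.8,n=1,p0=pp,R0=r)
```

```text
clock 12.3
joints [ 0.35  0.47  1.24 -0.    1.43  1.2 ]
eef_pos [581.22 248.5  229.41]
eef_rot [1.18 1.56 0.33]
wrist_force [ 0.03  0.14 -0.48]
finger_gap 0.541
(np.float64(-48.94911394304804), array([ 0.01,  0.  , -1.  ])) [-18.22  -1.86 229.41]
rows 1
turn [[-0.1, 0.2, -0.5]] 
dp [[1.73, -1.59, -0.19]]
rows 1
turn [[0.0, 0.0, 0.0]] 
dp [[1.4, -1.1, -0.0]]
```

Call:
{"op": "jog_arm", "data": {
  "turn": [
    [0, 0.1, -0.3],
    [0, 0.1, -0.3],
    [0, 0, 0]
  ],
  "dp": [
    [0.9, -0.9, -0.1],
    [1.0, -0.8, -0.1],
    [0, 0, 0]
  ],
  "gripper": [1, 1, 1]
}}

```text
clock: 12.68
eef_pos: [567.0, 238.6, 210.3]
eef_rot: [-0.89, 1.57, -1.745]
wrist_force: [-1.1, 0.3, -0.0]
finger_gap: 0.6
```

Call:
{"op": "jog_arm", "data": {
  "turn": [
    [0, 0, 0],
    [0, 0, 0],
    [0, 0, 0]
  ],
  "dp": [
    [1.0, -0.5, 0],
    [1.0, -0.5, 0],
    [0, 0, 0]
  ],
  "gripper": [1, 1, 1]
}}

```text
clock: 13.05
eef_pos: [558.9, 231.6, 188.4]
eef_rot: [-1.353, 1.569, -2.207]
wrist_force: [-0.3, -0.3, 0.7]
finger_gap: 0.7
```

Run:
```python
from plan import *
s=st();print(yaw(),inS(s['eef_pos']))
pp,r=plan(S(-53,0,180),-48.8,n=1)
pp,r=plan(S(-54,0,168),-48.8,n=1,p0=pp,R0=r)
```

```text
clock 13.05
joints [ 0.33  0.44  1.38 -0.    1.33  1.19]
eef_pos [558.91 231.63 188.44]
eef_rot [-1.35  1.57 -2.21]
wrist_force [-0.29 -0.34  0.67]
finger_gap 0.676
(np.float64(-48.94421465640804), array([-0., -0., -1.])) [-46.11   0.14 188.44]
rows 1
turn [[-0.1, 0.0, 0.1]] 
dp [[0.84, -0.69, 0.02]]
rows 1
turn [[0.0, 0.0, 0.0]] 
dp [[1.2, -0.1, 0.0]]
```

Call:
{"op": "jog_arm", "data": {
  "turn": [
    [0, 0, 0],
    [0, 0, 0],
    [0, 0, 0],
    [0, 0, 0]
  ],
  "dp": [
    [0.8, -0.6, 0],
    [0.8, -0.2, 0],
    [0.4, 0, 0],
    [0, 0, 0]
  ],
  "gripper": [1, 1, 1, 1]
}}

```text
clock: 13.55
eef_pos: [552.9, 226.1, 170.2]
eef_rot: [0.744, 1.569, -0.111]
wrist_force: [-2.8, 0.5, 2.7]
finger_gap: 0.4
```

Run:
```python
from plan import *
s=st();print(yaw(),inS(s['eef_pos']))
```

```text
clock 13.55
joints [ 0.33  0.43  1.42 -0.    1.28  1.18]
eef_pos [552.86 226.08 170.22]
eef_rot [ 0.74  1.57 -0.11]
wrist_force [-2.78  0.53  2.73]
finger_gap 0.385
(np.float64(-48.94392440613026), array([ 0., -0., -1.])) [-54.32  -0.05 170.21]
```

Call:
{"op": "jog_arm", "data": {
  "turn": [
    [0, 0, 0],
    [0, 0, 0],
    [0, 0, 0]
  ],
  "dp": [
    [0.3, 0, 0],
    [0.3, 0, 0],
    [0, 0, 0]
  ],
  "gripper": [1, 1, 1]
}}

```text
clock: 13.92
eef_pos: [553.2, 226.2, 170.6]
eef_rot: [1.019, 1.564, 0.165]
wrist_force: [-0.4, 0.1, -1.0]
finger_gap: 0.6
```

Call:
{"op": "jog_arm", "data": {
  "turn": [
    [0, 0, 0],
    [0, 0, 0],
    [0, 0, 0],
    [0, 0, 0],
    [0, 0, 0],
    [0, 0, 0]
  ],
  "dp": [
    [-3, 0, 0],
    [-5, 0, 0],
    [-5, -2, 0],
    [-4, -4, 0],
    [0, -4, 0],
    [0, 0, 0]
  ],
  "gripper": [1, 1, 1, 1, 1, 1]
}}

```text
clock: 14.68
eef_pos: [474.4, 158.6, 344.0]
eef_rot: [0.916, 1.564, 0.062]
wrist_force: [-0.3, 0.1, -0.6]
finger_gap: 0.5
```

Run:
```python
from plan import *
s=st();print(yaw(),inS(s['eef_pos']));cap('scene','s6');cap('wrist','w6')
p=load('s6')['p'][:,:,::-1]
cv2.imwrite('pics/c10.png',cv2.resize(p[100:300,180:460],(784,560),interpolation=cv2.INTER_CUBIC))
cv2.imwrite('pics/w6b.png',cv2.resize(load('w6')['p'][:,:,::-1],(784,588),interpolation=cv2.INTER_CUBIC))
```

```text
clock 14.675
joints [ 0.25  0.12  1.43 -0.    1.59  1.1 ]
eef_pos [474.45 158.61 344.04]
eef_rot [0.92 1.56 0.06]
wrist_force [-0.33  0.09 -0.58]
finger_gap 0.463
(np.float64(-48.90721969196563), array([ 0.01,  0.  , -1.  ])) [-157.76    0.83  344.04]
```

View pics/c10.png

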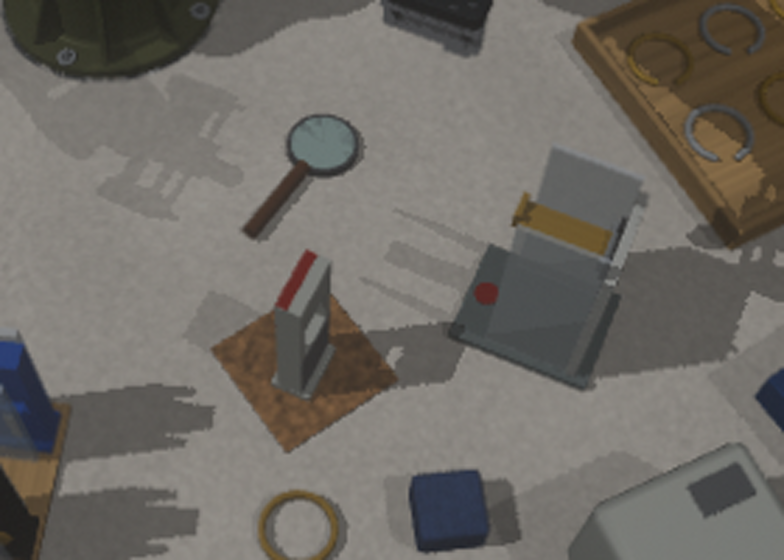

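View pics/w6b.png

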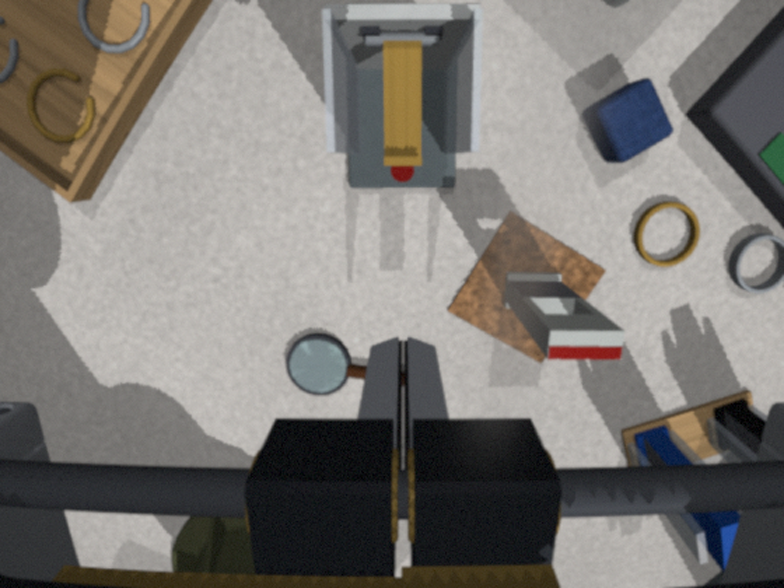

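Run:
```python
from plan import *
f=load('w6');P=ray(f,np.array([(402,45),(402,145)])/1.4,170);d=P[0]-P[1];print(P,np.degrees(np.arctan2(d[1],d[0])),[inS(q) for q in P])
P=ray(f,np.array([(384,165),(421,165)])/1.4,176);print([inS(q) for q in P])
plan([522.8,8.2,300],40.1,n=9)
```

```text
[[590.31 258.88 170.  ]
 [540.61 215.61 170.  ]] 41.04869046678535 [array([ -4.54,  -0.03, 170.  ]), array([-70.44,   0.14, 170.  ])]
[array([-84.08,  12.75, 176.  ]), array([-84.14, -13.06, 176.  ])]
rows 9
turn [[-9.9, 0.0, -0.0], [-9.9, 0.0, -0.0], [-9.9, 0.0, -0.0], [-9.9, 0.0, -0.0], [-9.9, 0.0, -0.0], [-9.9, 0.0, -0.0], [-9.9, 0.0, -0.0], [-9.9, 0.0, -0.0]] 
dp [[0.49, -0.71, 1.61], [0.48, -0.98, 1.46], [0.48, -1.22, 1.27], [0.48, -1.42, 1.05], [0.48, -1.58, 0.79], [0.48, -1.69, 0.51], [0.48, -1.75, 0.21], [0.48, -1.76, -0.09]]
turn [[-9.9, 0.0, -0.0]] 
dp [[0.48, -1.72, -0.39]]
```

The stand model agrees within 1 mm: the hook axis is at y≈0, its tip at x≈-84, and yaw is 41.1°. Next is the regrip.

Call:
{"op": "jog_arm", "data": {
  "turn": [
    [-9.9, 0, 0],
    [-9.9, 0, 0],
    [-9.9, 0, 0],
    [-9.9, 0, 0],
    [-9.9, 0, 0],
    [-9.9, 0, 0],
    [-9.9, 0, 0],
    [-9.9, 0, 0]
  ],
  "dp": [
    [0.2, -0.7, 1.6],
    [0.2, -1.0, 1.5],
    [0.2, -1.2, 1.3],
    [0.2, -1.4, 1.1],
    [0.2, -1.6, 0.8],
    [0.2, -1.7, 0.5],
    [0.2, -1.8, 0.2],
    [0.2, -1.8, -0.1]
  ],
  "gripper": [0, 0, 0, 0, 0, 0, 0, 0]
}}

```text
clock: 15.78
eef_pos: [528.2, 25.3, 319.9]
eef_rot: [2.532, 1.566, 3.111]
wrist_force: [0.3, 0.4, 0.6]
finger_gap: 77.0
```

Run:
```python
from plan import *
print(yaw(),st()['eef_pos'])
plan([522.8,8.2,260],40.1,n=3)
```

```text
clock 15.775
joints [-0.02  0.19  1.39  0.    1.56 -0.6 ]
eef_pos [528.25  25.25 319.94]
eef_rot [2.53 1.57 3.11]
wrist_force [0.26 0.39 0.58]
finger_gap 76.999
(np.float64(33.167565833113095), array([-0.,  0., -1.])) [528.25  25.25 319.94]
rows 3
turn [[-2.3, -0.1, -0.1], [-2.3, -0.1, -0.1], [-2.3, -0.1, -0.1]] 
dp [[2.0, -0.38, -0.46], [2.0, -0.36, -0.47], [2.0, -0.34, -0.49]]
```

Call:
{"op": "jog_arm", "data": {
  "turn": [
    [-2.3, 0, 0],
    [-2.3, 0, 0],
    [-2.3, 0, 0],
    [0, 0, 0],
    [0, 0, 0]
  ],
  "dp": [
    [2, -0.4, -0.5],
    [2, -0.4, -0.5],
    [2, -0.3, -0.5],
    [0, 0, 0],
    [0, 0, 0]
  ],
  "gripper": [0, 0, 0, 0, 0]
}}

```text
clock: 16.4
eef_pos: [525.5, 7.9, 254.6]
eef_rot: [2.369, 1.56, 3.074]
wrist_force: [-0.3, 0.7, 0.4]
finger_gap: 93.8
```

Run:
```python
from plan import *
print(yaw(),st()['eef_pos']);cap('wrist','w7')
plan([522.8,8.2,190],40.1,n=2)
```

```text
clock 16.4
joints [-0.06  0.22  1.51  0.    1.43 -0.76]
eef_pos [525.51   7.95 254.59]
eef_rot [2.37 1.56 3.07]
wrist_force [-0.28  0.71  0.42]
finger_gap 93.828
(np.float64(40.40743238347894), array([-0.01,  0.  , -1.  ])) [525.51   7.95 254.59]
rows 2
turn [[0.2, -0.2, -0.2], [0.2, -0.2, -0.2]] 
dp [[3.23, 0.07, -0.07], [3.22, 0.08, -0.08]]
```

View pics/w7.png

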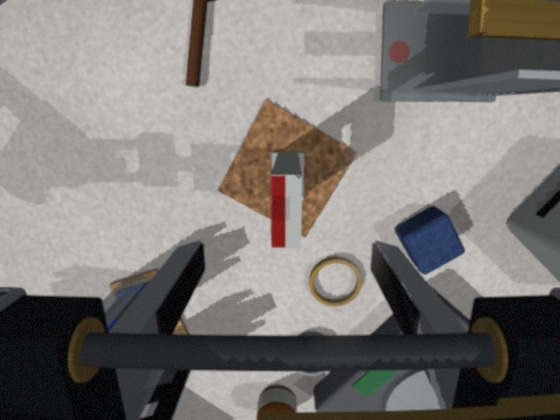

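Call:
{"op": "jog_arm", "data": {
  "turn": [
    [0.2, -0.2, -0.2],
    [0.2, -0.2, -0.2],
    [0, 0, 0],
    [0, 0, 0]
  ],
  "dp": [
    [3.2, 0.1, -0.1],
    [3.2, 0.1, -0.1],
    [0, 0, 0],
    [0, 0, 0]
  ],
  "gripper": [0, 0, 0, 0]
}}

```text
clock: 16.95
eef_pos: [524.5, 9.1, 193.2]
eef_rot: [-0.754, 1.565, -0.056]
wrist_force: [0.3, 0.7, 0.4]
finger_gap: 94.3
```

Run:
```python
from plan import *
print(yaw(),st()['eef_pos'])
plan([522.8,8.2,148],40.1,n=2)
```

```text
clock 16.95
joints [-0.05  0.25  1.61 -0.    1.27 -0.75]
eef_pos [524.47   9.13 193.22]
eef_rot [-0.75  1.56 -0.06]
wrist_force [0.29 0.71 0.44]
finger_gap 94.28
(np.float64(39.96572356334896), array([ 0.01, -0.  , -1.  ])) [524.47   9.13 193.22]
rows 2
turn [[-0.1, 0.1, 0.1], [-0.1, 0.1, 0.1]] 
dp [[2.26, 0.03, -0.1], [2.26, 0.02, -0.1]]
```

Call:
{"op": "jog_arm", "data": {
  "turn": [
    [-0.1, 0.1, 0.1],
    [-0.1, 0.1, 0.1],
    [0, 0, 0]
  ],
  "dp": [
    [2.2, 0, -0.2],
    [2.2, 0, -0.2],
    [0, 0, 0]
  ],
  "gripper": [0, 0, 0]
}}

```text
clock: 17.32
eef_pos: [524.1, 6.6, 153.3]
eef_rot: [-0.736, 1.563, -0.035]
wrist_force: [0.1, 0.9, -0.2]
finger_gap: 93.8
```

Run:
```python
from plan import *
print(yaw(),st()['eef_pos'])
plan([522.8,8.2,148],40.1,n=1)
```

```text
clock 17.325
joints [-0.06  0.29  1.66  0.    1.18 -0.76]
eef_pos [524.1    6.58 153.27]
eef_rot [-0.74  1.56 -0.04]
wrist_force [ 0.12  0.93 -0.25]
finger_gap 93.76
(np.float64(40.170847321576986), array([ 0.01, -0.  , -1.  ])) [524.1    6.59 153.27]
rows 1
turn [[0.1, 0.3, 0.3]] 
dp [[0.53, 0.21, 0.0]]
```

Call:
{"op": "jog_arm", "data": {
  "turn": [
    [0, 0.3, 0.3],
    [0, 0.2, 0.2],
    [0, 0, 0],
    [0, 0, 0],
    [0, 0, 0],
    [0, 0, 0],
    [0, 0, 0],
    [0, 0, 0]
  ],
  "dp": [
    [0.6, 0.1, 0],
    [0.4, 0.1, 0],
    [0, 0, 0],
    [0, 0, 0],
    [0, 0, 0],
    [0, 0, 0],
    [0, 0, 0],
    [0, 0, 0]
  ],
  "gripper": [0, 0, 0, 0.5, 0.7, 1, 1, 1],
  "grip_force": 10
}}

```text
clock: 18.32
eef_pos: [524.5, 8.3, 146.5]
eef_rot: [1.573, 1.57, 2.274]
wrist_force: [-0.7, 0.1, -0.3]
finger_gap: 47.3
```

Run:
```python
from plan import *
print(yaw(),st()['eef_pos'])
```

```text
clock 18.325
joints [-0.05  0.3   1.66  0.    1.18 -0.76]
eef_pos [524.55   8.28 146.54]
eef_rot [1.57 1.57 2.27]
wrist_force [-0.74  0.09 -0.33]
finger_gap 47.346
(np.float64(40.15919113788954), array([-0.,  0., -1.])) [524.55   8.28 146.54]
```

Still closing.

Call:
{"op": "jog_arm", "data": {
  "turn": [
    [0, 0, 0],
    [0, 0, 0],
    [0, 0, 0],
    [0, 0, 0]
  ],
  "dp": [
    [0, 0, 0],
    [0, 0, 0],
    [0, 0, 0],
    [0, 0, 0]
  ],
  "gripper": [1, 1, 1, 1],
  "grip_force": 30
}}

```text
clock: 18.82
eef_pos: [524.4, 8.3, 146.4]
eef_rot: [1.869, 1.57, 2.57]
wrist_force: [-0.2, 0.9, 0.1]
finger_gap: 23.6
```

Run:
```python
from plan import *
print(yaw(),st()['eef_pos'])
p,r=plan(S(-150,0,250),41.1)
```

```text
clock 18.825
joints [-0.05  0.3   1.66  0.    1.18 -0.76]
eef_pos [524.44   8.28 146.45]
eef_rot [1.87 1.57 2.57]
wrist_force [-0.21  0.9   0.1 ]
finger_gap 23.569
(np.float64(40.1650988368601), array([-0.,  0., -1.])) [524.44   8.28 146.45]
rows 4
turn [[-0.2, -0.0, -0.0], [-0.2, -0.0, -0.0], [-0.2, -0.0, -0.0], [-0.2, -0.0, -0.0]] 
dp [[-2.59, 3.66, 1.66], [-2.59, 3.66, 1.68], [-2.59, 3.65, 1.69], [-2.59, 3.64, 1.71]]
```

Call:
{"op": "jog_arm", "data": {
  "turn": [
    [0, 0, 0],
    [0, 0, 0],
    [0, 0, 0]
  ],
  "dp": [
    [-1.5, 0, 0],
    [-4, 0, 0],
    [-4, 0, 0]
  ],
  "gripper": [1, 1, 1]
}}

```text
clock: 19.2
eef_pos: [523.2, 8.3, 242.7]
eef_rot: [2.303, 1.564, 3.004]
wrist_force: [-0.2, -1.0, -2.5]
finger_gap: 24.0
```

Run:
```python
from plan import *
s=st();print(yaw())
p,r=plan(S(-150,-1,215),41.1)
```

```text
clock 19.2
joints [-0.05  0.22  1.54  0.    1.39 -0.76]
eef_pos [523.16   8.31 242.73]
eef_rot [2.3  1.56 3.  ]
wrist_force [-0.21 -0.97 -2.51]
finger_gap 23.977
(np.float64(40.16462046102861), array([-0.01,  0.  , -1.  ]))
rows 3
turn [[-0.3, -0.1, -0.1], [-0.3, -0.1, -0.1], [-0.3, -0.1, -0.1]] 
dp [[0.94, 4.81, 2.25], [0.93, 4.8, 2.28], [0.93, 4.79, 2.3]]
```

Call:
{"op": "jog_arm", "data": {
  "turn": [
    [-0.3, -0.1, -0.1],
    [-0.3, -0.1, -0.1],
    [-0.3, -0.1, -0.1],
    [0, 0, 0],
    [0, 0, 0]
  ],
  "dp": [
    [0.6, 4.8, 2.2],
    [0.6, 4.8, 2.2],
    [0.6, 4.8, 2.3],
    [0, 0, 0],
    [0, 0, 0]
  ],
  "gripper": [1, 1, 1, 1, 1]
}}

```text
clock: 19.82
eef_pos: [480.6, 165.2, 232.0]
eef_rot: [-0.577, 1.562, 0.139]
wrist_force: [-0.4, -0.3, -2.8]
finger_gap: 23.6
```

Run:
```python
from plan import *
s=st();print(yaw(),inS(s['eef_pos']))
cap('scene','s8');cap('wrist','w8')
p=load('s8')['p'][:,:,::-1]
cv2.imwrite('pics/c11.png',cv2.resize(p[100:300,220:460],(720,600),interpolation=cv2.INTER_CUBIC))
p,r=plan(S(-125,-1,210),41.1)
```

```text
clock 19.825
joints [ 0.26  0.18  1.61 -0.    1.34 -0.46]
eef_pos [480.65 165.16 231.95]
eef_rot [-0.58  1.56  0.14]
wrist_force [-0.38 -0.27 -2.76]
finger_gap 23.622
(np.float64(41.00584535073823), array([ 0.01,  0.  , -1.  ])) [-148.78    1.68  231.95]
rows 1
turn [[-0.2, 0.4, 0.3]] 
dp [[2.19, -0.2, 2.38]]
```

View pics/c11.png

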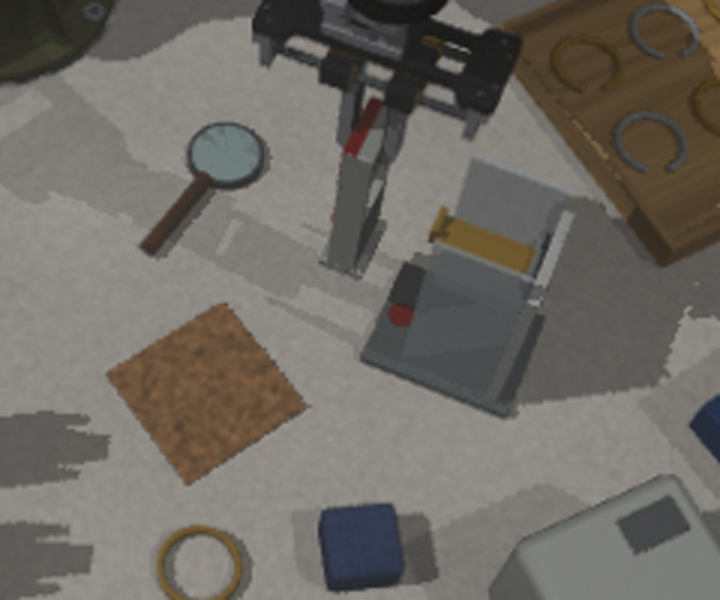

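View pics/w8.png

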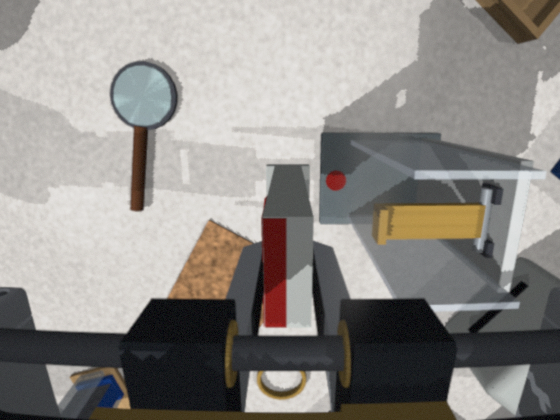

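Call:
{"op": "jog_arm", "data": {
  "turn": [
    [-0.1, 0.2, 0.2],
    [-0.1, 0.2, 0.1],
    [0, 0, 0],
    [0, 0, 0]
  ],
  "dp": [
    [1.3, -0.2, 1.3],
    [1.1, -0.1, 1.3],
    [0, 0, 0],
    [0, 0, 0]
  ],
  "gripper": [1, 1, 1, 1]
}}

```text
clock: 20.42
eef_pos: [504.4, 176.0, 208.7]
eef_rot: [-0.241, 1.569, 0.471]
wrist_force: [-0.5, -0.4, -2.7]
finger_gap: 23.9
```

Run:
```python
from plan import *
s=st();print(yaw(),inS(s['eef_pos']))
p,r=plan(S(-47,-1,211),41.1,n=5)
```

```text
clock 20.425
joints [ 0.27  0.26  1.56  0.    1.32 -0.45]
eef_pos [504.39 175.99 208.66]
eef_rot [-0.24  1.57  0.47]
wrist_force [-0.49 -0.43 -2.71]
finger_gap 23.857
(np.float64(40.81437283993422), array([ 0.,  0., -1.])) [-123.79   -5.81  208.66]
rows 5
turn [[-0.1, 0.0, 0.0], [-0.1, 0.0, 0.0], [-0.1, 0.0, 0.0], [-0.1, 0.0, 0.0], [-0.1, 0.0, 0.0]] 
dp [[-0.04, 0.11, 1.54], [-0.05, 0.1, 1.54], [-0.05, 0.1, 1.54], [-0.05, 0.1, 1.54], [-0.05, 0.1, 1.54]]
```

Call:
{"op": "jog_arm", "data": {
  "turn": [
    [-0.2, 0, 0],
    [-0.1, 0, 0],
    [0, 0, 0]
  ],
  "dp": [
    [-0.1, 0.3, 0.6],
    [-0.1, 0.2, 0.5],
    [0, 0, 0]
  ],
  "gripper": [1, 1, 1]
}}

```text
clock: 20.8
eef_pos: [509.8, 187.2, 212.1]
eef_rot: [-0.349, 1.568, 0.368]
wrist_force: [-0.2, 0.9, -3.5]
finger_gap: 23.8
```

Run:
```python
from plan import *
s=st();print(yaw(),inS(s['eef_pos']))
p,r=plan(S(-47,-1,211),41.1,n=4)
```

```text
clock 20.8
joints [ 0.28  0.28  1.53  0.    1.33 -0.43]
eef_pos [509.79 187.22 212.12]
eef_rot [-0.35  1.57  0.37]
wrist_force [-0.22  0.92 -3.51]
finger_gap 23.801
(np.float64(41.09222155908183), array([ 0.,  0., -1.])) [-112.33   -0.92  212.12]
rows 4
turn [[-0.0, 0.0, 0.0], [-0.0, 0.0, 0.0], [-0.0, 0.0, 0.0], [-0.0, 0.0, 0.0]] 
dp [[0.03, 0.0, 1.63], [0.03, 0.0, 1.63], [0.03, 0.0, 1.63], [0.03, 0.0, 1.63]]
```

Call:
{"op": "jog_arm", "data": {
  "turn": [
    [0, 0, 0],
    [0, 0, 0],
    [0, 0, 0]
  ],
  "dp": [
    [0, 0, 1.2],
    [0, 0, 1.2],
    [0, 0, 0]
  ],
  "gripper": [1, 1, 1]
}}

```text
clock: 21.18
eef_pos: [529.3, 204.4, 212.2]
eef_rot: [-0.357, 1.567, 0.361]
wrist_force: [-0.2, 0.5, -3.7]
finger_gap: 23.6
```

Run:
```python
from plan import *
s=st();print(yaw(),inS(s['eef_pos']))
p,r=plan(S(-47,-1,211),41.1,n=3)
```

```text
clock 21.175
joints [ 0.3   0.33  1.46  0.    1.34 -0.41]
eef_pos [529.26 204.35 212.18]
eef_rot [-0.36  1.57  0.36]
wrist_force [-0.17  0.48 -3.67]
finger_gap 23.623
(np.float64(41.10978286185867), array([ 0.,  0., -1.])) [-86.39  -0.85 212.18]
rows 3
turn [[0.0, 0.1, 0.0], [0.0, 0.1, 0.0], [0.0, 0.1, 0.0]] 
dp [[0.04, -0.0, 1.31], [0.04, -0.0, 1.31], [0.04, -0.0, 1.31]]
```

Call:
{"op": "jog_arm", "data": {
  "turn": [
    [0, 0, 0],
    [0, 0, 0],
    [0, 0, 0],
    [0, 0, 0]
  ],
  "dp": [
    [0, 0, 1.3],
    [0, 0, 1.3],
    [0, 0, 1.1],
    [0, 0, 0]
  ],
  "gripper": [1, 1, 1, 1]
}}

```text
clock: 21.68
eef_pos: [557.9, 229.4, 211.6]
eef_rot: [-0.423, 1.569, 0.295]
wrist_force: [0.3, 0.3, -4.2]
finger_gap: 23.9
```

Run:
```python
from plan import *
s=st();print(yaw(),inS(s['eef_pos']))
cap('scene','s9');cap('top','t9')
p=load('s9')['p'][:,:,::-1];q=load('t9')['p'][:,:,::-1]
a=cv2.resize(p[120:260,320:460],(400,400),interpolation=cv2.INTER_CUBIC)
b=cv2.resize(q[140:260,110:230],(400,400),interpolation=cv2.INTER_CUBIC)
cv2.imwrite('pics/c12.png',np.hstack([a,b]))
```

```text
clock 21.675
joints [ 0.33  0.41  1.35 -0.    1.37 -0.39]
eef_pos [557.9  229.41 211.62]
eef_rot [-0.42  1.57  0.29]
wrist_force [ 0.31  0.34 -4.17]
finger_gap 23.859
(np.float64(41.120964197322216), array([ 0.,  0., -1.])) [-48.34  -0.87 211.62]
```

View pics/c12.png

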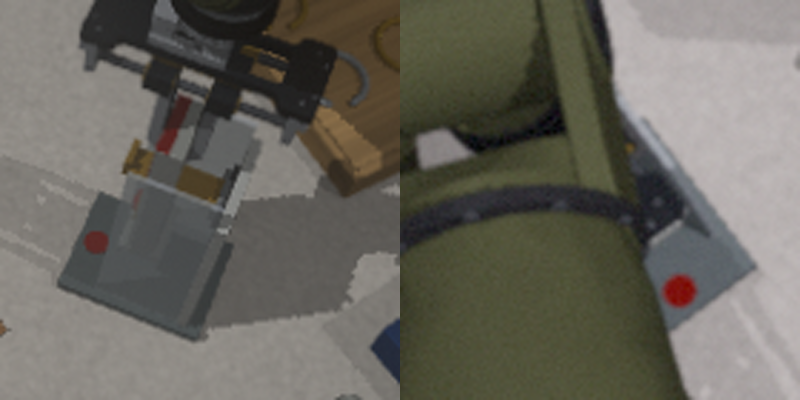

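Call:
{"op": "jog_arm", "data": {
  "turn": [
    [0, 0, 0],
    [0, 0, 0],
    [0, 0, 0]
  ],
  "dp": [
    [1, 0, 0],
    [1, 0, 0],
    [0, 0, 0]
  ],
  "gripper": [1, 1, 1]
}}

```text
clock: 22.15
eef_pos: [557.0, 228.4, 190.0]
eef_rot: [-0.536, 1.57, 0.181]
wrist_force: [1.0, 0.8, -3.0]
finger_gap: 23.7
```

Call:
{"op": "jog_arm", "data": {
  "turn": [
    [0, 0, 0],
    [0, 0, 0],
    [0, 0, 0]
  ],
  "dp": [
    [0.4, 0, 0],
    [0.2, 0, 0],
    [0, 0, 0]
  ],
  "gripper": [1, 1, 1]
}}

```text
clock: 22.52
eef_pos: [557.4, 228.4, 186.7]
eef_rot: [-0.462, 1.566, 0.255]
wrist_force: [0.4, 1.2, -2.9]
finger_gap: 23.8
```

Run:
```python
from plan import *
s=st();print(yaw(),inS(s['eef_pos']))
```

```text
clock 22.525
joints [ 0.33  0.43  1.39 -0.    1.32 -0.39]
eef_pos [557.39 228.44 186.73]
eef_rot [-0.46  1.57  0.26]
wrist_force [ 0.41  1.21 -2.91]
finger_gap 23.789
(np.float64(41.08197637406162), array([ 0.,  0., -1.])) [-49.36  -1.26 186.73]
```

Call:
{"op": "jog_arm", "data": {
  "turn": [
    [0, 0, 0],
    [0, 0, 0],
    [0, 0, 0]
  ],
  "dp": [
    [0.2, 0, 0],
    [0.2, 0, 0],
    [0, 0, 0]
  ],
  "gripper": [1, 1, 1]
}}

```text
clock: 22.9
eef_pos: [557.7, 228.4, 186.6]
eef_rot: [-0.452, 1.563, 0.265]
wrist_force: [0.1, -0.8, -3.2]
finger_gap: 23.9
```

Call:
{"op": "jog_arm", "data": {
  "turn": [
    [0, 0, 0],
    [0, 0, 0],
    [0, 0, 0],
    [0, 0, 0],
    [0, 0, 0]
  ],
  "dp": [
    [0, 0, 0],
    [0, 0, 0],
    [0, 0, 0],
    [0, 0, 0],
    [0, 0, 0]
  ],
  "gripper": [0.68, 0.6, 0.55, 0.52, 0.52]
}}

```text
clock: 23.52
eef_pos: [558.0, 228.5, 186.1]
eef_rot: [-0.456, 1.562, 0.261]
wrist_force: [0.0, 0.1, 0.3]
finger_gap: 45.3
```

Run:
```python
from plan import *
s=st();print(yaw(),inS(s['eef_pos']));cap('wrist','w10')
```

```text
clock 23.525
joints [ 0.33  0.43  1.39 -0.    1.31 -0.39]
eef_pos [557.97 228.5  186.05]
eef_rot [-0.46  1.56  0.26]
wrist_force [0.02 0.13 0.28]
finger_gap 45.342
(np.float64(41.07890366653731), array([ 0.01,  0.  , -1.  ])) [-48.89  -1.6  186.05]
```

View pics/w10.png

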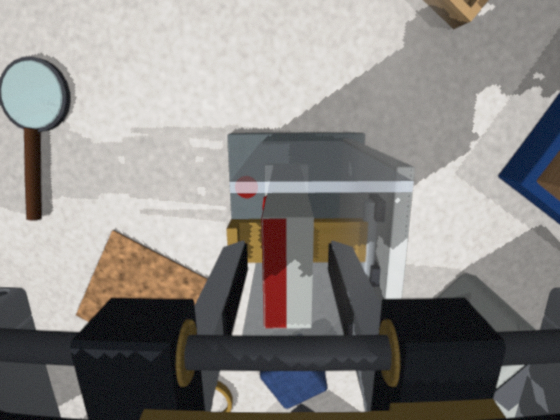

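The board hangs with its red front edge at (275,270) toward the red mark at (246,187), and the fingers are clear on both sides. Withdrawing upward.

Call:
{"op": "jog_arm", "data": {
  "turn": [
    [0, 0, 0],
    [0, 0, 0],
    [0, 0, 0],
    [0, 0, 0]
  ],
  "dp": [
    [-1, 0, 0],
    [-2.5, 0, 0],
    [-5, 0, 0],
    [-5, 0, 0]
  ],
  "gripper": [0.52, 0.52, 0.52, 0.52]
}}

```text
clock: 24.08
eef_pos: [555.9, 227.8, 323.4]
eef_rot: [-0.609, 1.568, 0.108]
wrist_force: [-0.2, 0.2, -0.0]
finger_gap: 45.2
```

Call:
{"op": "jog_arm", "data": {
  "turn": [
    [0, 0, 0],
    [0, 0, 0],
    [0, 0, 0],
    [0, 0, 0],
    [0, 0, 0],
    [0, 0, 0],
    [0, 0, 0]
  ],
  "dp": [
    [-2, 0, -3],
    [0, -3, -5],
    [0, -3, -5],
    [0, -3, -5],
    [0, -3, -5],
    [0, 0, 0],
    [0, 0, 0]
  ],
  "gripper": [0.52, 0.52, 0.52, 0.52, 0.52, 0.52, 0.52]
}}

```text
clock: 24.95
eef_pos: [458.3, -19.9, 352.2]
eef_rot: [-0.617, 1.555, 0.1]
wrist_force: [-0.3, 0.6, 0.6]
finger_gap: 45.3
```

Run:
```python
from plan import *
s=st();print(yaw(),inS(s['eef_pos']))
cap('scene','s11');cap('top','t11')
p=load('s11')['p'][:,:,::-1];q=load('t11')['p'][:,:,::-1]
a=cv2.resize(p[120:260,320:460],(400,400),interpolation=cv2.INTER_CUBIC)
b=cv2.resize(q[140:260,110:230],(400,400),interpolation=cv2.INTER_CUBIC)
cv2.imwrite('pics/c13.png',np.hstack([a,b]))
```

```text
clock 24.95
joints [-0.12  0.01  1.52  0.    1.6  -0.84]
eef_pos [458.27 -19.91 352.2 ]
eef_rot [-0.62  1.55  0.1 ]
wrist_force [-0.31  0.65  0.58]
finger_gap 45.288
(np.float64(41.12369455346818), array([ 0.02,  0.  , -1.  ])) [-287.53 -122.83  352.2 ]
```

View pics/c13.png

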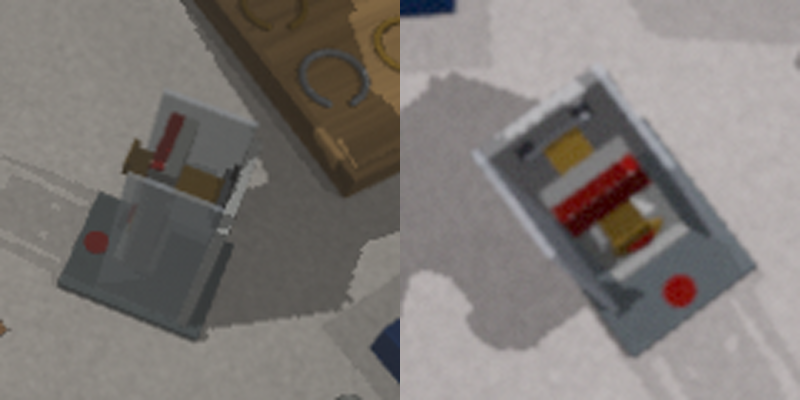

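View pics/s11.png

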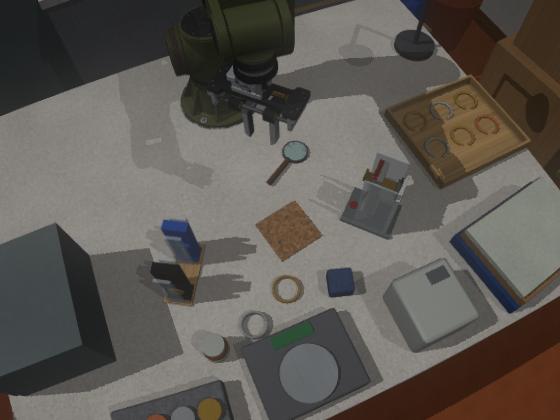

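It hangs in the niche, with the red rail front and brooch toward the red disc, and the blue and black boards are still in the rack. I'll wait two seconds, then check that it is still.

Call:
{"op": "jog_arm", "data": {
  "turn": [
    [0, 0, 0],
    [0, 0, 0],
    [0, 0, 0],
    [0, 0, 0],
    [0, 0, 0],
    [0, 0, 0],
    [0, 0, 0],
    [0, 0, 0]
  ],
  "dp": [
    [0, 0, 0],
    [0, 0, 0],
    [0, 0, 0],
    [0, 0, 0],
    [0, 0, 0],
    [0, 0, 0],
    [0, 0, 0],
    [0, 0, 0]
  ],
  "gripper": [0.5, 0.5, 0.5, 0.5, 0.5, 0.5, 0.5, 0.5]
}}

```text
clock: 26.05
eef_pos: [459.0, -17.3, 351.5]
eef_rot: [-0.594, 1.556, 0.129]
wrist_force: [0.2, 0.8, 0.1]
finger_gap: 46.8
```

Run:
```python
from plan import *
cap('top','t12');cap('scene','s12')
for a,b,sl in (('t11','t12',np.s_[140:260,110:230]),('s11','s12',np.s_[120:260,320:460])):
    A,B=load(a)['p'][sl].astype(int),load(b)['p'][sl].astype(int); d=abs(A-B).max(2); print(a,d.mean(),np.percentile(d,99),(d>50).sum())
f=load('t12');C=cloud(f);px=lambda x,y:(x-400+.5)/(400/120)+110-.5
# rail top corners in crop: white back edge (540,190)-(620,140); front (570,232)-(650,180)
pts=np.array([((x-400+.5)/(400/120)+109.5,(y+.5)/(400/120)+139.5) for x,y in [(540,190),(622,138)]])
print([inS(p) for p in ray(f,pts,212)])
u,v=np.array([(585-400)/(400/120)+110,180/(400/120)+140]).astype(int)
print(inS(C[v,u]),C[v-1:v+2,u-1:u+2,2])
```

```text
t11 2.610763888888889 15.0 0
s11 1.0513265306122448 4.0 0
[array([-36.02,  26.65, 212.  ]), array([-39.89, -31.54, 212.  ])]
[-48.41   2.12 213.22] [[214.04 209.68 213.14]
 [211.79 213.22 211.29]
 [215.04 213.1  213.79]]
```

```bash
python3 -c "
from cell import order; print(order.sign_off())"
```

```text
the job is handed in; nothing more can be done
None
```

The white board is hanging on the photo stand's hook by its window, brooch side toward the red mark, and the job is handed in at about 26 s of the 67 s limit. I stood it on the cork pad and let go, folded the hook down to its stop, then gripped the board again by its top rail and hung it.

**Last checks:**
- **Position:** the rail's top measured about 213 mm above the table, against 212 expected. The board's centre is about 3 mm forward of the nominal point along the hook, well inside the 20 mm allowed.
- **Stillness:** pictures about a second apart showed no movement, and the gripper was well clear of the board.
- **Other boards:** the blue and black boards were still standing in their slots in the last full picture.
- **Forces:** wrist force readings stayed under about 5 N throughout.

No check failed. When setting the board down on the pad and on the hook, the wrist force did not show the contact clearly. I judged it seated because its height stopped changing at the expected value.

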